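# Pack a culture dish in its carrier and clamp the lid

### The job

Put the round culture dish that lies nearest the carrier flat inside the open carrier, right way up and keeping it level, and let go of it. Then lower the blue lid gently all the way shut, without letting it slam, and after that swing the red-gripped clamp lever fully down onto the lid. Leave the beaker, the vial and the stopper undisturbed.

Things in the scene. Friction and masses are not known exactly. Their poses are not given: they have to be found in the camera images.
- dish_center (a point): Round covered culture (petri) dish with clear sides and a cream filling, 58 mm diameter where gripped, 14 mm high, 0.05 kg, lying flat, loose; it is the dish to pack (similar dishes lying much farther to the robot's right, y below -0.5, are only clutter). The point is its centre, 7 mm above its underside; z points up out of its top. It is round, so its yaw does not matter.
- carrier_floor (a point): Dish carrier: grey open box fixed to the bench, 150 mm deep (x) x 160 mm wide (y) x 55 mm high, walls 6 mm, inside 138 x 148 mm. The point is the centre of its inner floor, 6 mm above the bench and 49 mm below the rim (the floor has a thin rubber mat). Axes of the carrier: x towards the hinge side, away from the lid's knob; y towards the wall that bears the clamp; z up.
- lid_hinge (a point): Middle of the lid's hinge line, at the rear (+x) rim of the carrier, 55 mm above the bench; the hinge line runs along the carrier's y, which is this point's y axis.
- lid_knob (a point): Centre of the black cross-grip on the lid's free edge: a bar 32 mm long along the hinge direction (y), 22 mm diameter, on a 10 mm stem that holds it 38 mm beyond the lid's free edge. It lies 190 mm from the hinge line (when shut: 190 mm to -x and 7.5 mm above it). It can be pinched from above over its two flat ends, and the lid then pivots between the fingers. The lid is a blue panel 154 x 164 x 12 mm, 0.22 kg.
- lid (a joint): Lid angle in rad: 0 = shut on the rim, 1.57 = upright, up to 2.0 leaning back; starts open. Leaning back it stays or settles farther back to its stop; left alone anywhere below about 1.3 rad it falls and slams shut (letting go within the last 0.05 rad is gentle enough).
- clamp_hinge (a point): Pivot of the clamp lever, in a steel bracket on the outside of the carrier's +y wall: 92 mm to +y of the carrier's centre and 80 mm above the bench; the pivot line runs along the carrier's x, which is this point's x axis.
- clamp_grip (a point): Centre of the red cross-grip at the end of the steel clamp lever: a bar 32 mm long along the pivot direction (x), 22 mm diameter. It lies 87 mm from the pivot line; when the lever is down it is 85 mm to -y of the pivot and 17 mm above it, 28 mm above the shut lid's top. It can be pinched from above over its two flat ends or pushed.
- clamp (a joint): Clamp lever angle in rad: 0 = fully down on the lid, grows as it swings up and outwards (to 2.2); starts up, outside the lid's path. It stays where it is left (stiff pivot, about 1 N to 2 N at the grip; it has no spring, so it must be taken or pressed all the way down).
- beaker: Bystander: glass beaker with a foil cover, 105x111x116 mm, upright; origin at the centre of its underside.
- vial: Bystander: small glass vial, 23 mm diameter, 62 mm high, upright; origin at the centre of its underside.
- stopper: Bystander: small dark stopper, 27 mm diameter, 24 mm high; origin at the centre of its underside.
Not all that is in view belongs to the job. Leave any brown or green look-alike of the part that bears dish_center alone.

How it is judged:
By the outcome, as a careful person would: the job done as asked, in the order asked, and still so for the second after the job is handed in, with the robot touching nothing.
It also fails if it takes over 72 s, if anything falls off the work surface, if the arm or the gripper's body presses on something with over 40 N, if the wrist force passes 120 N, or if a joint passes its speed limit or range.

### The arm

A 6-joint arm with a two-finger parallel gripper is mounted at the origin on a cart in front of the work surface, level with it; the furniture and walls round the work are solid. World frame = base frame: x ahead of the robot, y to its left, z up, the work surface at z = 0. Lengths are in m, angles in rad, forces in N, time in s.
With the tool pointing down it reaches from about 0.25 to 0.725 m from the base axis. Payload 4 kg.
Tool frame: the origin (TCP) lies midway between the tips of the shut fingers; the grasp point (between the pads) lies 19 mm behind it; z points along the fingers, y is the direction in which the jaws open and shut (so a half turn about z gives the same grasp; the last joint's range is limited). The gripper opens to 85 mm and grips with 20 to 120 N. Pads are 22 mm wide; open, the fingers measure 114 mm over their backs; the gripper's body (76 mm by 85 mm) begins 54 mm behind the grasp point. The pads swing forward as they close: fully open they stand 13 mm farther back than shut.
Start: joints at [0, 0.241, 0.005, 1.335, 0, 1.571], TCP at [0.5, -0, 0.206] pointing down, gripper open.
Joint ranges: [-2.72, 2.72], [-1.05, 1.87], [-1.09, 1.28], [-1.99, 2.15], [-1.42, 1.44], [-3.14, 3.14]. Speed limits (rad/s): [2.79, 2.79, 3.14, 3.14, 3.14, 3.14].

### API

Orientations are given as a unit quaternion [x, y, z, w].
In Python, from workcell import bot, eyes, job gives the robot as it stands.
- The arm moves only by the shell command python3 -m crank 'ROWS'. ROWS is a JSON object of lists of equal length, an entry for each row: "dr": the turn, a rotation vector about the tool's x, y, z in rad, a list of three; "travel": the shift along the tool's x, y, z in m, a list of three; "hand": the finger opening in m, from 0 to 0.0854. In form: {"dr": [[wx, wy, wz], ...], "travel": [[x, y, z], ...], "hand": [hand, ...]}. A call has 1 to 10 rows; each row is the pose to reach, as a shift and turn from the pose commanded when the call began, along the tool's axes at that moment; what a row does not reach only later rows make up. A row lasts 1/8 s, in which the tool goes at most 62.5 mm and 10.7 degrees, less where a joint would pass 70% of its speed; a pose out of reach is approached as far as the arm can. A call with a gripper value outside its range is refused whole. The fingers move at their own pace and stop on an object; the grip force is fixed at half the most. Time passes only in rows, so rows that repeat a pose let the fingers close. It gives the time, the measured TCP pose, the force and the opening at its end, in the units of the state.
- bot.get_obs(): the state, without advancing time (a new reading comes with each control period).
- eyes.camera(name): name is "scene" or "side" or "wrist"; returns a dict with "color" (420x560x3 uint8, red, green, blue), "K" (3x3 intrinsics, pixels), "R" (3x3) and "t" (3): a world point X has camera coordinates R X + t; the wrist camera has in their place "T_tool_cam" (4x4, takes a point from camera to tool coordinates, whose origin is the TCP and whose axes are the flange's). Camera axes: x right, y down, z forward; pixel columns grow to the right and rows downward; lengths in m; the calibration is good to about 2 mm. A picture is of the moment at which its call begins: read the wrist's pose just before it. There is no depth.
- job.job_done(): hands the job in, once; it reports no verdict.
The state is a dict: "clock": time; "joint_pos": joint angles; "joint_vel": joint speeds; "tau": joint torques, N m; "eef_pos": TCP position; "tool_rot": TCP orientation; "ft_force": force on the tool from outside, world axes, zero at the start; "ft_torque": the same for the moment, N m; "grip_width": finger opening in m.
Only numpy, scipy, OpenCV 4.12 (cv2) and the standard library are available. Lean on these libraries where they do the work, as an engineer would, in place of code of your own. Each camera call takes 0.05 s, during which the arm holds its last target.

## Working session

There is one attempt and no reset: what is moved stays moved. The work goes in short steps, Python scripts to look and compute and a shell command to move; the robot and the scene stay as the last step left them, time stands still between calls to the robot, and variables do not carry over. Pictures are saved under pics/ and viewed, and the job is handed in when it is done.

```bash
ls; mkdir -p pics; python3 - <<'E'
from workcell import bot,eyes
import cv2,numpy as np
o=bot.get_obs();print(o)
for n in ["scene","side","wrist"]:
    c=eyes.camera(n);cv2.imwrite(f"pics/a_{n}.png",c["color"][:,:,::-1])
    print(n,{k:np.round(v,4).tolist() for k,v in c.items() if k!="color"})
E
```

```text
pics
{'clock': 0.0, 'joint_pos': array([-1.36433901e-05,  2.41431521e-01,  3.75357365e-03,  1.33518126e+00,
        2.84844298e-05,  1.57078452e+00]), 'joint_vel': array([ 0.00155332, -0.0001468 , -0.00111685, -0.00113369, -0.00049164,
        0.00079209]), 'tau': array([ 5.50268451e-04, -3.72315860e+01,  2.52406776e+01,  1.67737965e-02,
        2.29149265e-05,  1.14679995e-05]), 'eef_pos': array([4.99337537e-01, 2.54732683e-06, 2.05314932e-01]), 'tool_rot': array([ 0.70710706,  0.70710575, -0.00071926, -0.00073942]), 'ft_force': array([ 0.04362026,  0.15953485, -0.36832213]), 'ft_torque': array([ 0.00321448,  0.042847  , -0.02387165]), 'grip_width': 0.08560360264953303}
scene {'K': [[382.0396, 0.0, 285.7055], [0.0, 382.0396, 208.0707], [0.0, 0.0, 1.0]], 'R': [[0.5696, -0.8215, -0.0255], [-0.3581, -0.2201, -0.9074], [0.7398, 0.526, -0.4196]], 't': [-0.3595, 0.2753, 0.6196]}
side {'K': [[528.9243, 0.0, 281.0963], [0.0, 528.9243, 214.1829], [0.0, 0.0, 1.0]], 'R': [[0.7932, 0.609, -0.0049], [0.5154, -0.6755, -0.5273], [-0.3244, 0.4157, -0.8497]], 't': [-0.4165, -0.2539, 1.7578]}
wrist {'K': [[337.5422, 0.0, 274.2765], [0.0, 337.5422, 213.382], [0.0, 0.0, 1.0]], 'T_tool_cam': [[0.0001, -0.9598, -0.2808, 0.0728], [1.0, 0.0003, -0.0004, -0.0004], [0.0005, -0.2808, 0.9598, -0.1684], [0.0, 0.0, 0.0, 1.0]]}
```

View pics/a_scene.png

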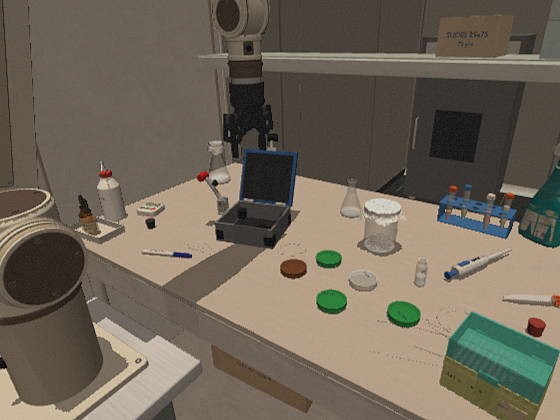

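View pics/a_side.png

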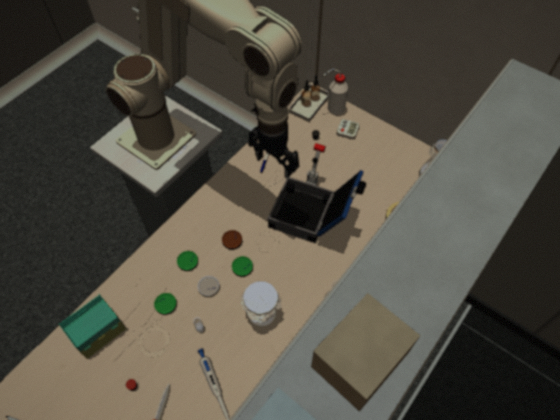

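View pics/a_wrist.png

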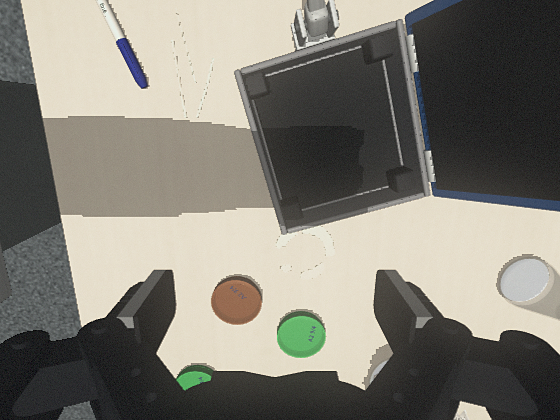

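The cream dish is at scene (362,281) and side (208,287), among green and brown look-alikes. The carrier's rim corners in the wrist view are about (238,72), (402,21), (431,192) and (284,232).

```bash
cat > h.py <<'E'
import numpy as np,cv2
from scipy.spatial.transform import Rotation as Ro
from workcell import bot,eyes
def cam(n,save=None):
    o=bot.get_obs();c=eyes.camera(n)
    if n=="wrist":
        T=np.eye(4);T[:3,:3]=Ro.from_quat(o["tool_rot"]).as_matrix();T[:3,3]=o["eef_pos"]
        M=T@np.array(c["T_tool_cam"]);c["C"]=M[:3,3];c["A"]=M[:3,:3]
    else:
        c["A"]=np.array(c["R"]).T;c["C"]=-c["A"]@np.array(c["t"])
    if save: cv2.imwrite(save,c["color"][:,:,::-1])
    return c
def ray(c,p):
    K=c["K"];d=c["A"]@np.array([(p[0]-K[0][2])/K[0][0],(p[1]-K[1][2])/K[1][1],1]);return c["C"],d/np.linalg.norm(d)
def onz(c,p,z):
    C,d=ray(c,p);return C+d*(z-C[2])/d[2]
def tri(*cp):
    S=np.zeros((3,3));b=np.zeros(3)
    for c,p in cp:
        C,d=ray(c,p);P=np.eye(3)-np.outer(d,d);S+=P;b+=P@C
    X=np.linalg.solve(S,b)
    return X,[float(np.linalg.norm(np.cross(X-ray(c,p)[0],ray(c,p)[1]))) for c,p in cp]
def proj(c,X):
    v=c["A"].T@(np.array(X)-c["C"]);return (np.array(c["K"])@(v/v[2]))[:2]
def blobs(c,lo,hi,amin=20):
    m=cv2.inRange(cv2.cvtColor(c["color"],cv2.COLOR_RGB2HSV),lo,hi)
    n,l,s,ce=cv2.connectedComponentsWithStats(m)
    return [(ce[i].round(1).tolist(),s[i].tolist()) for i in range(1,n) if s[i][4]>=amin]
E
python3 - <<'E'
from h import *
np.set_printoptions(precision=4,suppress=True)
w=cam("wrist");s=cam("scene");d=cam("side")
P=np.array([onz(w,p,.055) for p in [(238,72),(402,21),(431,192),(284,232)]]);print(P)
print([np.linalg.norm(P[i]-P[i-1]) for i in range(4)],P.mean(0))
e=(P[1]-P[0]+P[2]-P[3])/2;print("yaw",np.arctan2(e[1],e[0]))
print("dish sc",onz(s,(362,279),.014),"side",onz(d,(208,287),.014))
print("dish tri",tri((s,(362,280)),(d,(208,287))))
for n,c in (("s",s),("d",d)):
    print(n,"red",blobs(c,(0,150,60),(6,255,255)),blobs(c,(174,150,60),(180,255,255)))
for n,c in(("s",s),("d",d)):
    i=c["color"]
    cv2.imwrite(f"pics/b_{n}.png",cv2.resize((i[130:310,140:420] if n=="s" else i[130:340,150:400])[:,:,::-1],None,fx=2.8,fy=2.8,interpolation=cv2.INTER_CUBIC))
E
```

```text
[[ 0.4669  0.1087  0.055 ]
 [ 0.6063  0.1486  0.055 ]
 [ 0.65    0.0012  0.055 ]
 [ 0.5084 -0.0399  0.055 ]]
[np.float64(0.1542793198209561), np.float64(0.14508169157927173), np.float64(0.15377109306060321), np.float64(0.14739974218061777)] [0.5579 0.0547 0.055 ]
yaw 0.28036299365176953
dish sc [ 0.4907 -0.2973  0.014 ] side [ 0.5022 -0.3009  0.014 ]
dish tri (array([ 0.4982, -0.2965,  0.0054]), [0.0020973086904147176, 0.002097308690414806])
s red [([105.2, 173.7], [99, 170, 13, 8, 69]), ([202.3, 175.6], [197, 171, 12, 10, 71]), ([536.6, 325.7], [529, 318, 17, 18, 191])] []
d red [([339.5, 77.4], [335, 74, 10, 8, 69]), ([319.1, 147.2], [314, 144, 11, 8, 63]), ([130.8, 384.2], [126, 380, 10, 10, 74])] []
```

View pics/b_s.png

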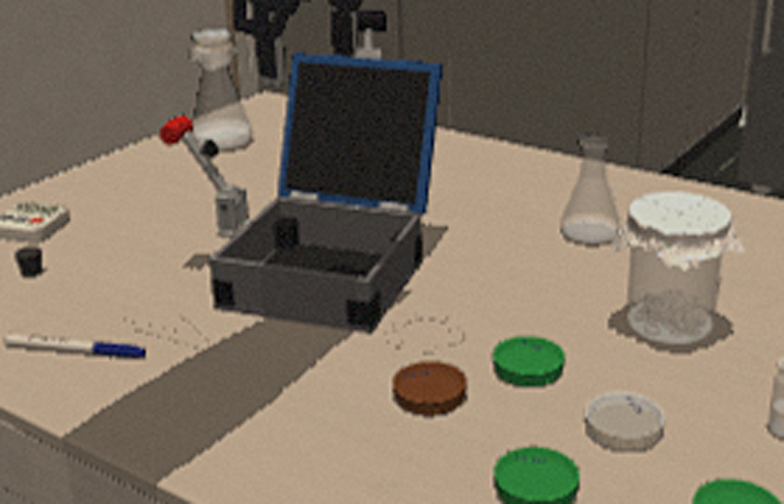

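View pics/b_d.png

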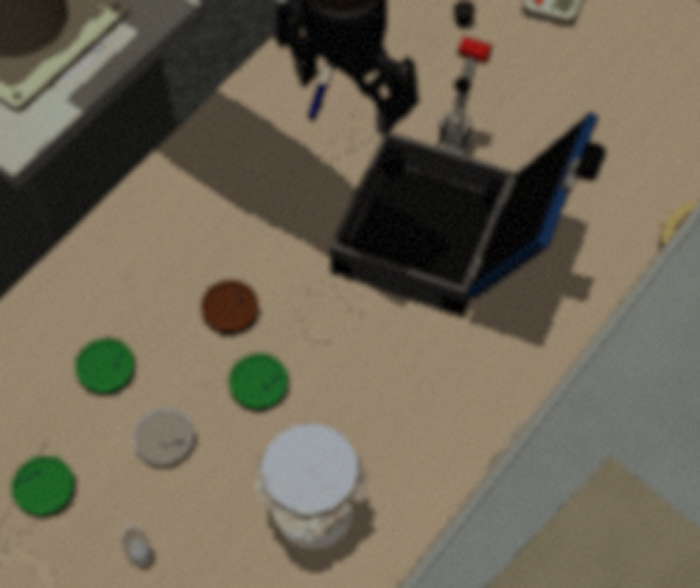

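```bash
python3 - <<'E'
from h import *
np.set_printoptions(precision=4,suppress=True)
s=cam("scene");d=cam("side")
def dish(c,off,scale,p): return (off[0]+p[0]/scale,off[1]+p[1]/scale)
S=lambda p:dish(0,(140,130),2.8,p); D=lambda p:dish(0,(150,130),2.8,p)
print("grip",tri((s,(202.3,175.6)),(d,(319.1,147.2))))
print("knob",tri((s,S((371,20))),(d,D((591,160)))))
for n,a,b in [("dish",(624,410),(165,436)),("brown",(430,378),(230,305)),("gr1",(529,352),(258,380)),("gr2",(537,468),(106,364)),]:
    print(n,onz(s,S(a),.014),onz(d,D(b),.014))
print("beaker",onz(s,S((672,320)),0.0),onz(d,D((310,468)),.116)); print("vial",onz(d,D((128,530)),.062),onz(s,(421,285),0))
print("stop",onz(s,(151,227),0))
yaw=.28;x=np.array([np.cos(yaw),np.sin(yaw),0]);y=np.array([-x[1],x[0],0])
c=np.array([.558,.055,0]);H=c+75*.001*x+[0,0,.055];Q=c+.092*y+[0,0,.08]
for v in np.arange(.0,2.2,.2):
    pass
k=tri((s,S((371,20))),(d,D((591,160))))[0]-H;print("hinge",H,"knob rel",k@x,k@y,k[2])
g=tri((s,(202.3,175.6)),(d,(319.1,147.2)))[0]-Q;print("cl",Q,"rel",g@x,g@y,g[2])
E
```

```text
grip (array([0.5178, 0.1928, 0.1494]), [0.000666503872106399, 0.0006665038721067125])
knob (array([0.714 , 0.0973, 0.2243]), [0.00037735132669701737, 0.0003773513266969603])
dish [ 0.5004 -0.2949  0.014 ] [ 0.5016 -0.2964  0.014 ]
brown [ 0.4568 -0.1433  0.014 ] [ 0.4569 -0.1447  0.014 ]
gr1 [ 0.5351 -0.1922  0.014 ] [ 0.5353 -0.1936  0.014 ]
gr2 [ 0.4013 -0.2725  0.014 ] [ 0.4012 -0.2734  0.014 ]
beaker [ 0.6728 -0.265   0.    ] [ 0.6664 -0.2673  0.116 ]
vial [ 0.5559 -0.3998  0.062 ] [ 0.5569 -0.4045  0.    ]
stop [0.4178 0.3236 0.    ]
hinge [0.6301 0.0757 0.055 ] knob rel 0.08663710515023519 -0.0024465106043990437 0.1693006467891866
cl [0.5326 0.1434 0.08  ] rel -0.0005034504089499112 0.05156559444249549 0.06935948701064086
```

Everything matches the given sizes: the knob is 0.190 m from the hinge (lid ≈ 2.0 rad) and the clamp grip 0.0865 m from its pivot (≈ 2.0 rad). The dish is at about (0.501, -0.296). Next I go above the dish.

```bash
python3 -m crank '{"dr":[[0,0,0],[0,0,0],[0,0,0],[0,0,0],[0,0,0],[0,0,0],[0,0,0],[0,0,0],[0,0,0],[0,0,0]],"travel":[[-0.035,0,0],[-0.075,0,0],[-0.115,0,0.01],[-0.155,0,0.02],[-0.195,0,0.04],[-0.235,0,0.06],[-0.27,0.001,0.08],[-0.2955,0.001,0.1],[-0.2955,0.001,0.1],[-0.2955,0.001,0.1]],"hand":[0.085,0.085,0.085,0.085,0.07,0.07,0.07,0.07,0.07,0.07]}'
python3 - <<'E'
from h import *
c=cam("wrist","pics/c_w.png");cam("side","pics/c_side.png");o=bot.get_obs();print(o["eef_pos"],o["tool_rot"],o["grip_width"],o["ft_force"])
print(proj(c,(.501,-.2955,.014)))
E
```

```text
clock: 1.65
eef_pos: [0.5011, -0.2951, 0.1065]
tool_rot: [0.707, 0.707, 0.0, -0.0]
ft_force: [-0.7, 0.6, -0.4]
grip_width: 0.07
[ 0.50165631 -0.29484754  0.10722469] [7.06697402e-01 7.07515568e-01 2.91441482e-04 6.47292272e-04] 0.06979729071082529 [-0.6497541   0.96991506  0.34647252]
[274.73865198 209.73316497]
```

View pics/c_w.png

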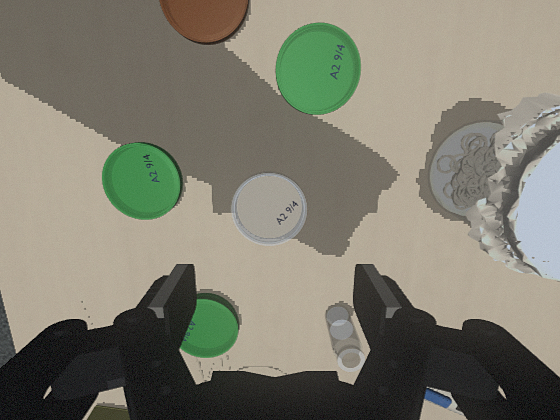

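The cream dish is between the fingers' line at px (269,208), about 5 px left of the prediction.

```bash
python3 - <<'E'
from h import *
c=cam("wrist");g=cv2.cvtColor(c["color"],cv2.COLOR_RGB2GRAY)
h=cv2.cvtColor(c["color"],cv2.COLOR_RGB2HSV)
m=cv2.medianBlur(g,5)
print(cv2.HoughCircles(m[150:260,200:340],cv2.HOUGH_GRADIENT,1,100,param1=80,param2=15,minRadius=28,maxRadius=48))
print(onz(c,(269,208),.012),onz(c,(232,208),.012),onz(c,(307,208),.012),onz(c,(269,172),.012),onz(c,(269,245),.007))
E
```

```text
[[[67.5 61.5 38.8]]]
[ 0.49701528 -0.29466795  0.012     ] [ 0.46705241 -0.29470013  0.012     ] [ 0.52779384 -0.2946349   0.012     ] [ 0.49710604 -0.26533872  0.012     ] [ 0.49683891 -0.3287657   0.007     ]
```

```bash
python3 -m crank '{"dr":[[0,0,0],[0,0,0],[0,0,0],[0,0,0],[0,0,0],[0,0,0],[0,0,0],[0,0,0]],"travel":[[0,-0.003,0.015],[0,-0.003,0.035],[0,-0.003,0.055],[0,-0.003,0.07],[0,-0.003,0.08],[0,-0.003,0.087],[0,-0.003,0.092],[0,-0.003,0.092]],"hand":[0.07,0.07,0.07,0.07,0.07,0.07,0.07,0.07]}'
python3 - <<'E'
from h import *
c=cam("wrist","pics/d_w.png");d=cam("side");s=cam("scene")
cv2.imwrite("pics/d_s.png",cv2.resize(s["color"][200:340,280:470][:,:,::-1],None,fx=4,fy=4,interpolation=cv2.INTER_CUBIC))
E
```

```text
clock: 2.8
eef_pos: [0.498, -0.2955, 0.0141]
tool_rot: [0.707, 0.707, -0.0, -0.0]
ft_force: [0.3, -0.5, -1.0]
grip_width: 0.07
```

View pics/d_w.png

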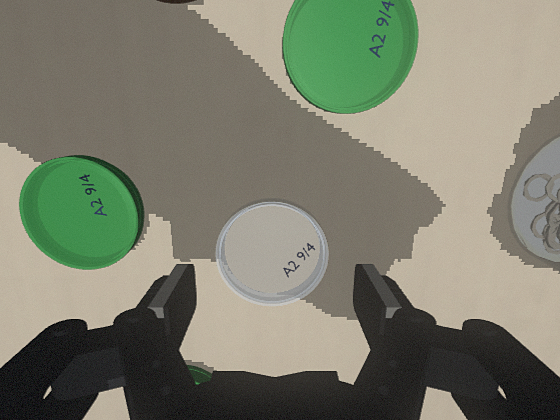

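View pics/d_s.png

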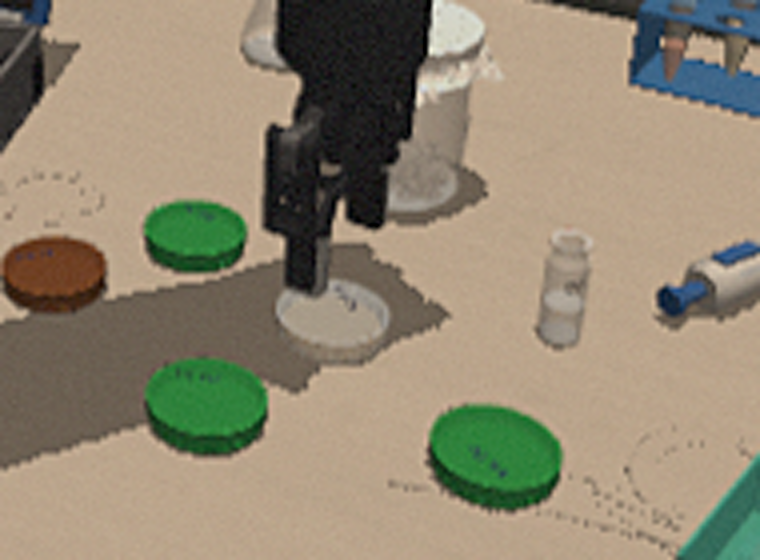

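The dish, px (272,253), is centred between the tips at px 194 and 356. I creep down, checking the force.

```bash
python3 -m crank '{"dr":[[0,0,0],[0,0,0],[0,0,0],[0,0,0],[0,0,0]],"travel":[[0,0,0.004],[0,0,0.008],[0,0,0.012],[0,0,0.014],[0,0,0.014]],"hand":[0.07,0.07,0.07,0.07,0.07]}'
python3 -m crank '{"dr":[[0,0,0],[0,0,0],[0,0,0]],"travel":[[0,0,0.001],[0,0,0.002],[0,0,0.002]],"hand":[0.07,0.07,0.07]}'
python3 -m crank '{"dr":[[0,0,0],[0,0,0],[0,0,0]],"travel":[[0,0,0.001],[0,0,0.002],[0,0,0.002]],"hand":[0.07,0.07,0.07]}'
python3 - <<'E'
from h import *
c=cam("wrist","pics/e_w.png");s=cam("scene")
cv2.imwrite("pics/e_s.png",cv2.resize(s["color"][200:340,280:470][:,:,::-1],None,fx=4,fy=4,interpolation=cv2.INTER_CUBIC))
E
```

```text
clock: 3.58
eef_pos: [0.4978, -0.2954, -0.0001]
tool_rot: [0.707, 0.707, -0.0, -0.0]
ft_force: [0.4, -0.4, -0.6]
grip_width: 0.0701
clock: 3.95
eef_pos: [0.498, -0.2955, -0.0018]
tool_rot: [0.707, 0.707, -0.0, -0.0]
ft_force: [0.0, -0.0, 0.0]
grip_width: 0.0704
clock: 4.32
eef_pos: [0.4979, -0.2954, -0.0039]
tool_rot: [0.707, 0.707, -0.0, -0.0]
ft_force: [-0.2, -0.1, 0.3]
grip_width: 0.0702
```

View pics/e_s.png

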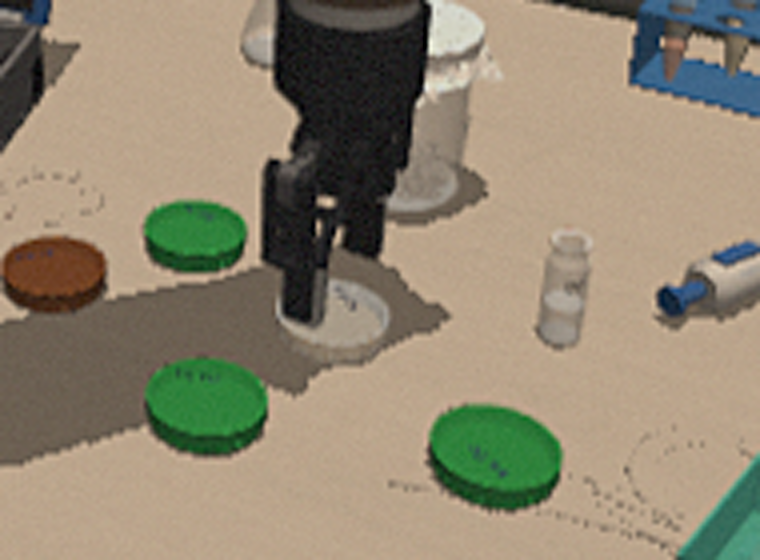

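```bash
python3 -m crank '{"dr":[[0,0,0],[0,0,0],[0,0,0],[0,0,0],[0,0,0],[0,0,0]],"travel":[[0,0,0],[0,0,0],[0,0,0],[0,0,0],[0,0,0],[0,0,0]],"hand":[0.064,0.06,0.057,0.054,0.05,0.05]}'
python3 -m crank '{"dr":[[0,0,0],[0,0,0],[0,0,0],[0,0,0],[0,0,0]],"travel":[[0,0,-0.005],[0,0,-0.015],[0,0,-0.03],[0,0,-0.05],[0,0,-0.05]],"hand":[0.05,0.05,0.05,0.05,0.05]}'
python3 - <<'E'
from h import *
c=cam("wrist","pics/f_w.png");s=cam("scene")
cv2.imwrite("pics/f_s.png",cv2.resize(s["color"][180:340,280:470][:,:,::-1],None,fx=3.7,fy=3.7,interpolation=cv2.INTER_CUBIC))
E
```

```text
clock: 5.18
eef_pos: [0.498, -0.2955, -0.0038]
tool_rot: [0.707, 0.707, 0.0, -0.0]
ft_force: [-0.8, 0.6, 0.1]
grip_width: 0.0502
clock: 5.8
eef_pos: [0.4999, -0.2966, 0.049]
tool_rot: [0.707, 0.707, 0.001, 0.003]
ft_force: [0.3, 0.6, 0.0]
grip_width: 0.0502
```

View pics/f_s.png

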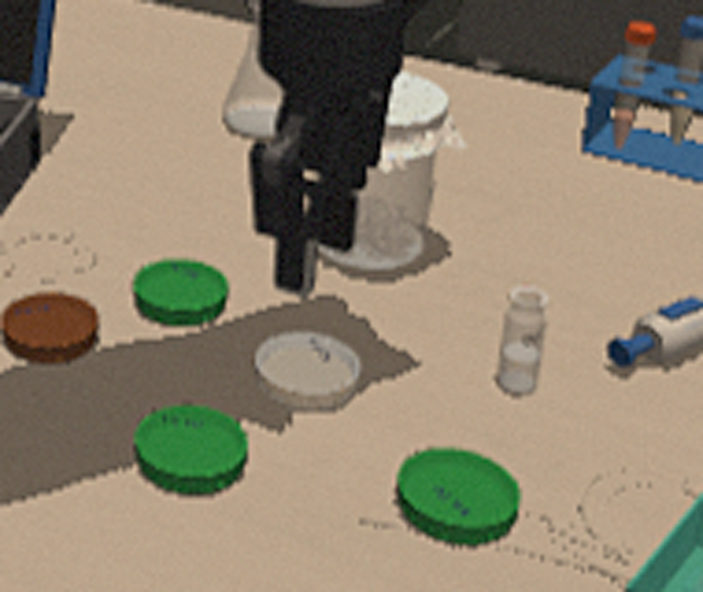

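View pics/f_w.png

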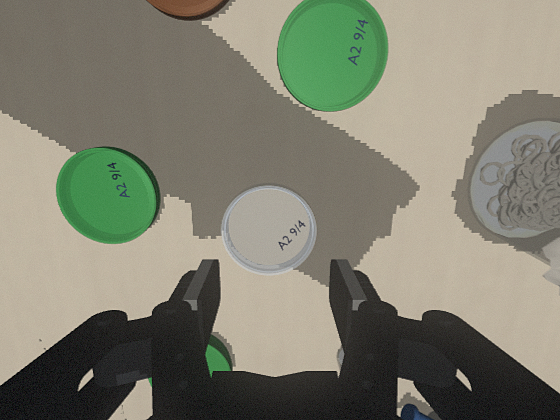

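The dish stayed on the bench: the fingers closed to 0.050 above or beside it. I work out where the tips really are from the wrist image.

```bash
python3 - <<'E'
from h import *
np.set_printoptions(precision=4,suppress=True)
c=cam("wrist");T=np.array(c["T_tool_cam"]);K=c["K"]
for nm,X in (("tcp",(0,0,0)),("grasp",(0,0,-.019)),("tipL",(0,-.025,-.006)),("tipL-19",(0,-.025,-.019))):
    v=T[:3,:3].T@(np.array(X)-T[:3,3]);print(nm,(np.array(K)@(v/v[2]))[:2])
for p,y in (((218,262),-.025),((331,262),.025),((210,262),-.025)):
    d=T[:3,:3]@np.array([(p[0]-K[0][2])/K[0][0],(p[1]-K[1][2])/K[1][1],1]);t=(y-T[1,3])/d[1];print(T[:3,3]+t*d)
s=cam("scene");o=bot.get_obs();print(o["eef_pos"],o["joint_pos"])
for p in (-.0,-.006,-.012,-.018): 
    q=proj(s,o["eef_pos"]+np.array([-.025,0,-p]));print(p,q,(q-[280,180])*3.7)
E
```

```text
tcp [275.1078 255.295 ]
grasp [275.1809 270.9549]
tipL [227.2651 259.874 ]
tipL-19 [223.6714 270.9367]
[ 0.0111 -0.025  -0.0329]
[ 0.0094  0.025  -0.0292]
[ 0.0187 -0.025  -0.0498]
[ 0.4975 -0.2952  0.0456] [-0.5356  0.5083 -0.0365  1.0272  0.      1.0353]
-0.0 [358.2618 270.4043] [289.5686 334.4958]
-0.006 [358.4186 267.9769] [290.1486 325.5146]
-0.012 [358.5763 265.5341] [290.7324 316.476 ]
-0.018 [358.7351 263.0756] [291.3199 307.3797]
```

```bash
python3 - <<'E'
from h import *
s=cam("scene");d=cam("side","pics/g_d.png")
for z in (-.004,.004,.012,.02,.028):
    for x in (-.035,.035):
        q=proj(s,(.498+x,-.2955-.011,z));print(z,x,(q-[280,200])*4)
# now
for z in (0,.01,.02,.03): print(z,[(proj(d,(.4975+x,-.2955,.0456+z))-[150,230])*5 for x in(-.025,.025)],(proj(s,(.4975-.025,-.3065,.0456+z))-[280,180])*3.7)
i=d["color"][230:340,150:280];cv2.imwrite("pics/g_dz.png",cv2.resize(i[:,:,::-1],None,fx=5,fy=5,interpolation=cv2.INTER_CUBIC))
E
```

```text
-0.004 -0.035 [320.01009743 376.13758215]
-0.004 0.035 [373.31490346 310.45716219]
0.004 -0.035 [320.86812697 363.70254276]
0.004 0.035 [374.33097773 298.51974415]
0.012 -0.035 [321.73339439 351.16260819]
0.012 0.035 [375.35509942 286.48778047]
0.02 -0.035 [322.60599164 338.51644555]
0.02 0.035 [376.38736451 274.36014345]
0.028 -0.035 [323.48601227 325.76269928]
0.028 0.035 [377.42787052 262.13568743]
0 [array([248.7699426 , 223.59566766]), array([317.66174757, 274.80316064])] [308.24309236 340.73897331]
0.01 [array([246.27088936, 215.66653391]), array([315.54684891, 267.09012831])] [309.31910368 325.65880457]
0.02 [array([243.74205422, 207.64290652]), array([313.40645643, 259.28412006])] [310.4066856  310.41647529]
0.03 [array([241.18290161, 199.52308622]), array([311.24010637, 251.38344456])] [311.50602575 295.0093557 ]
```

View pics/g_dz.png

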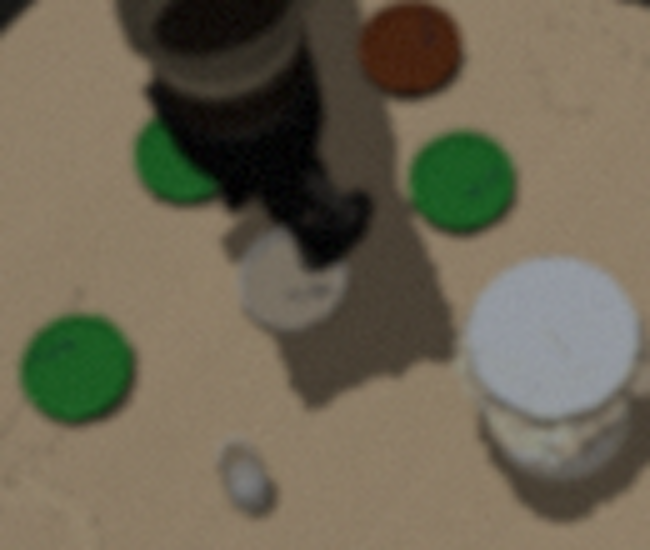

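Both the scene and wrist views put the tips about 28–32 mm behind the reported TCP at this opening, so I must go lower. I re-open and creep down while watching force.

```bash
python3 -m crank '{"dr":[[0,0,0],[0,0,0],[0,0,0],[0,0,0],[0,0,0],[0,0,0],[0,0,0],[0,0,0]],"travel":[[0,0,0],[0,0,0.01],[0,0,0.025],[0,0,0.04],[0,0,0.05],[0,0,0.055],[0,0,0.06],[0,0,0.06]],"hand":[0.07,0.07,0.07,0.07,0.07,0.07,0.07,0.07]}'
python3 -m crank '{"dr":[[0,0,0],[0,0,0],[0,0,0]],"travel":[[0,0,0.002],[0,0,0.004],[0,0,0.004]],"hand":[0.07,0.07,0.07]}'
python3 - <<'E'
from h import *
s=cam("scene");c=cam("wrist","pics/i_w.png")
cv2.imwrite("pics/i_s.png",cv2.resize(s["color"][200:340,280:470][:,:,::-1],None,fx=4,fy=4,interpolation=cv2.INTER_CUBIC))
E
```

```text
clock: 7.1
eef_pos: [0.4979, -0.2955, -0.0139]
tool_rot: [0.707, 0.707, -0.0, -0.0]
ft_force: [1.0, -0.3, -0.0]
grip_width: 0.0701
clock: 7.48
eef_pos: [0.4979, -0.2955, -0.0178]
tool_rot: [0.707, 0.707, -0.0, -0.0]
ft_force: [-0.2, 0.0, 0.2]
grip_width: 0.0701
```

View pics/i_s.png

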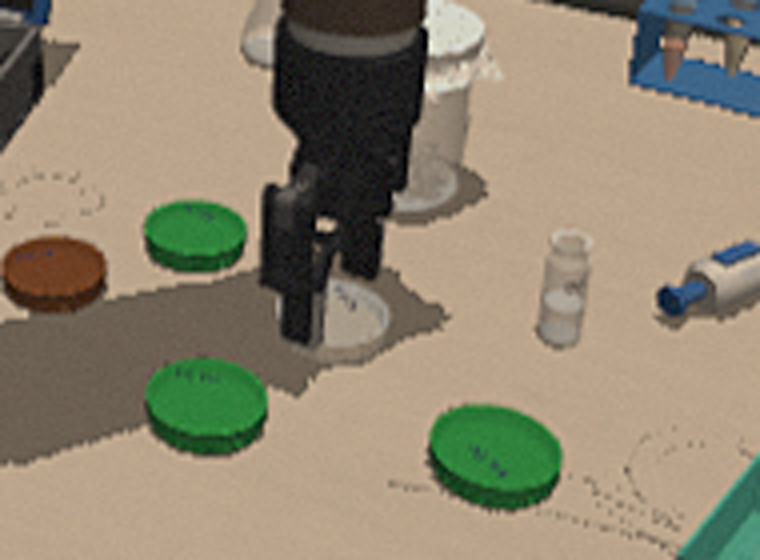

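View pics/i_w.png

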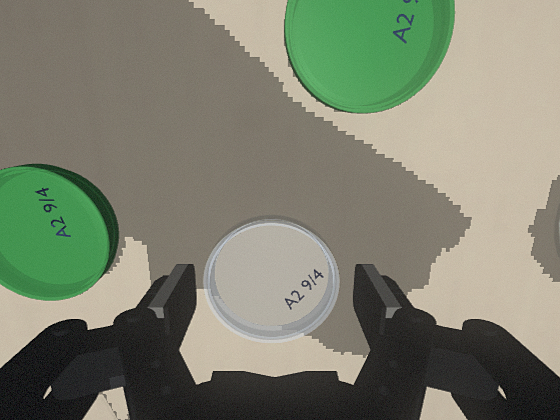

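The tips are now about level with the dish top (scales match: 135 px for 58 mm, 162 px for 70 mm). About 11 mm more is needed.

```bash
python3 -m crank '{"dr":[[0,0,0],[0,0,0],[0,0,0],[0,0,0]],"travel":[[0,0,0.002],[0,0,0.004],[0,0,0.006],[0,0,0.006]],"hand":[0.07,0.07,0.07,0.07]}'
python3 -m crank '{"dr":[[0,0,0],[0,0,0],[0,0,0]],"travel":[[0,0,0.001],[0,0,0.002],[0,0,0.002]],"hand":[0.07,0.07,0.07]}'
python3 -m crank '{"dr":[[0,0,0],[0,0,0],[0,0,0]],"travel":[[0,0,0.001],[0,0,0.002],[0,0,0.002]],"hand":[0.07,0.07,0.07]}'
python3 - <<'E'
from h import *
s=cam("scene");c=cam("wrist","pics/j_w.png")
cv2.imwrite("pics/j_s.png",cv2.resize(s["color"][200:340,280:470][:,:,::-1],None,fx=4,fy=4,interpolation=cv2.INTER_CUBIC))
E
```

```text
clock: 8.07
eef_pos: [0.4978, -0.2954, -0.0241]
tool_rot: [0.707, 0.707, -0.0, -0.0]
ft_force: [-0.4, 0.5, 0.0]
grip_width: 0.0697
clock: 8.45
eef_pos: [0.498, -0.2955, -0.0259]
tool_rot: [0.707, 0.707, -0.0, -0.0]
ft_force: [0.4, 0.2, -0.7]
grip_width: 0.0703
clock: 8.82
eef_pos: [0.4979, -0.2954, -0.0279]
tool_rot: [0.707, 0.707, -0.0, -0.0]
ft_force: [-0.5, -1.2, -0.7]
grip_width: 0.0699
```

View pics/j_s.png

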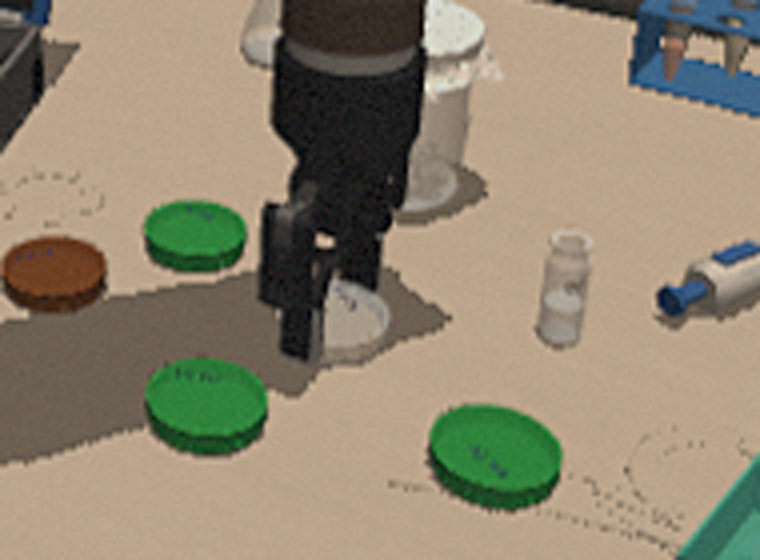

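View pics/j_w.png

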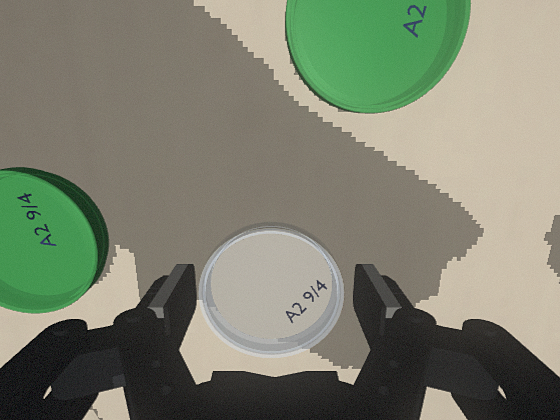

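```bash
python3 -m crank '{"dr":[[0,0,0],[0,0,0],[0,0,0],[0,0,0],[0,0,0],[0,0,0],[0,0,0]],"travel":[[0,0,0],[0,0,0],[0,0,0],[0,0,0],[0,0,0],[0,0,0],[0,0,0]],"hand":[0.066,0.062,0.059,0.056,0.053,0.05,0.05]}'
python3 - <<'E'
from h import *
s=cam("scene");c=cam("wrist","pics/k_w.png")
E
```

```text
clock: 9.8
eef_pos: [0.4982, -0.2957, -0.0271]
tool_rot: [0.707, 0.707, 0.0, 0.0]
ft_force: [-1.2, 0.2, 5.2]
grip_width: 0.0554
```

View pics/k_w.png

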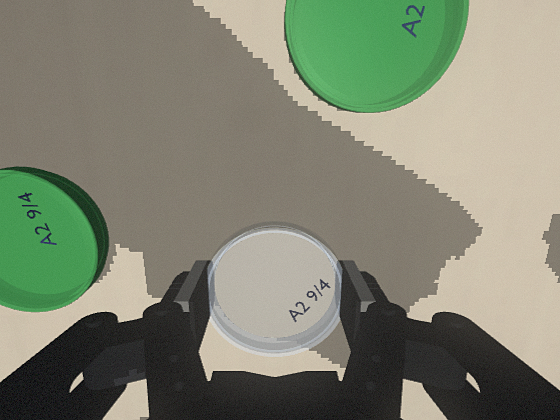

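```bash
python3 -m crank '{"dr":[[0,0,0],[0,0,0],[0,0,0],[0,0,0],[0,0,0]],"travel":[[0,0,-0.002],[0,0,-0.005],[0,0,-0.01],[0,0,-0.015],[0,0,-0.015]],"hand":[0.05,0.05,0.05,0.05,0.05]}'
python3 - <<'E'
from h import *
s=cam("scene");c=cam("wrist","pics/l_w.png")
cv2.imwrite("pics/l_s.png",cv2.resize(s["color"][200:340,280:470][:,:,::-1],None,fx=4,fy=4,interpolation=cv2.INTER_CUBIC))
E
```

```text
clock: 10.52
eef_pos: [0.4985, -0.2958, -0.0122]
tool_rot: [0.707, 0.707, 0.0, 0.001]
ft_force: [-0.1, -0.4, -0.4]
grip_width: 0.0551
```

View pics/l_s.png

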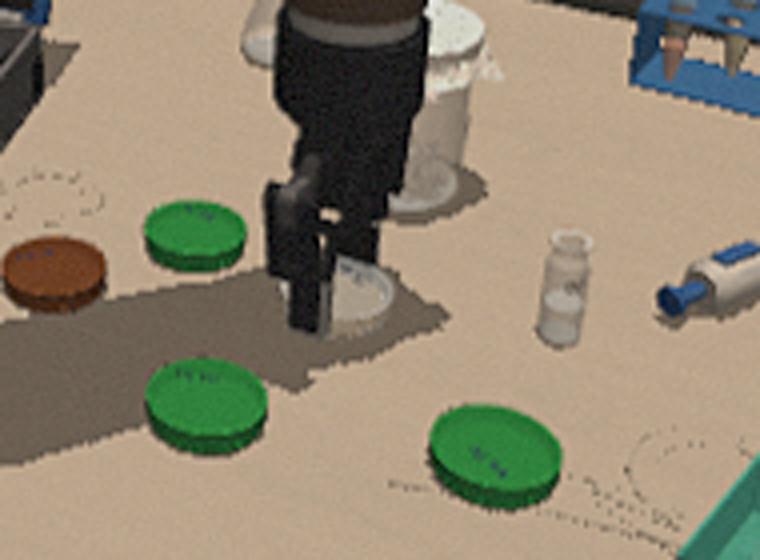

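View pics/l_w.png

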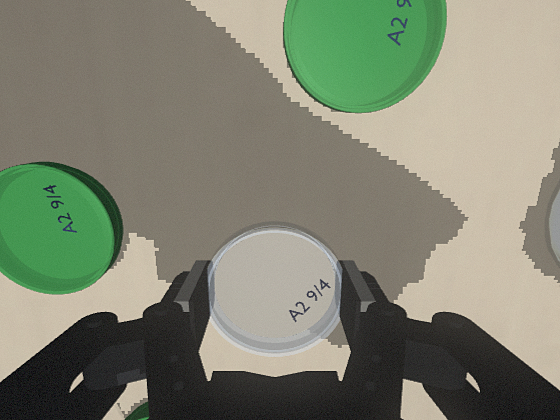

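The dish is held and lifted, level, still centred at px (275,289). I raise it and carry it over the carrier.

```bash
python3 -m crank '{"dr":[[0,0,0],[0,0,0],[0,0,0],[0,0,0],[0,0,-0.05],[0,0,-0.1],[0,0,-0.15],[0,0,-0.2],[0,0,-0.25],[0,0,-0.28]],"travel":[[0,0,-0.015],[0,0,-0.04],[0.01,0,-0.07],[0.035,0.005,-0.09],[0.07,0.012,-0.1],[0.11,0.02,-0.1],[0.15,0.028,-0.1],[0.19,0.034,-0.1],[0.23,0.04,-0.1],[0.265,0.045,-0.1]],"hand":[0.05,0.05,0.05,0.05,0.05,0.05,0.05,0.05,0.05,0.05]}'
python3 - <<'E'
from h import *
c=cam("wrist","pics/m_w.png");print(c["C"],bot.get_obs()["eef_pos"],bot.get_obs()["tool_rot"])
E
```

```text
clock: 11.88
eef_pos: [0.5434, -0.029, 0.0883]
tool_rot: [0.601, 0.799, 0.0, 0.001]
ft_force: [1.2, 0.4, -0.0]
grip_width: 0.0548
[0.52295645 0.04098036 0.25667832] [ 0.54394766 -0.02493918  0.08834616] [ 5.99022430e-01  8.00729868e-01  1.92599349e-03 -3.12784145e-04]
```

View pics/m_w.png

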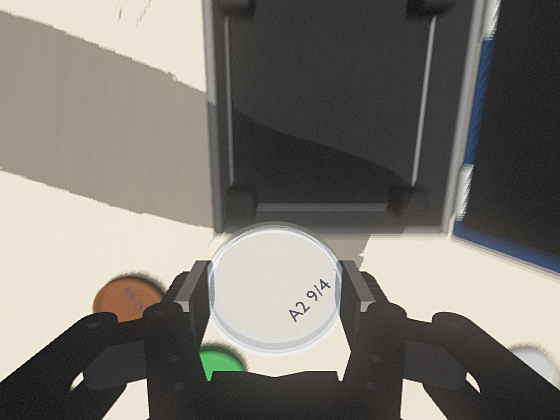

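```bash
python3 -m crank '{"dr":[[0,0,0],[0,0,0],[0,0,0],[0,0,0],[0,0,0]],"travel":[[0.02,0.01,0],[0.045,0.022,0],[0.067,0.033,0],[0.078,0.038,0],[0.078,0.038,0]],"hand":[0.05,0.05,0.05,0.05,0.05]}'
python3 - <<'E'
from h import *
c=cam("wrist","pics/n_w.png");print(bot.get_obs()["eef_pos"],bot.get_obs()["tool_rot"]);d=cam("side")
cv2.imwrite("pics/n_d.png",cv2.resize(d["color"][110:270,220:400][:,:,::-1],None,fx=4,fy=4,interpolation=cv2.INTER_CUBIC))
E
```

```text
clock: 12.55
eef_pos: [0.5581, 0.0553, 0.0876]
tool_rot: [0.601, 0.799, 0.0, 0.0]
ft_force: [-0.5, -0.8, -1.0]
grip_width: 0.0551
[0.55788939 0.05462987 0.08747409] [ 6.01446021e-01  7.98913390e-01 -2.02443729e-04  1.95461169e-04]
```

View pics/n_w.png

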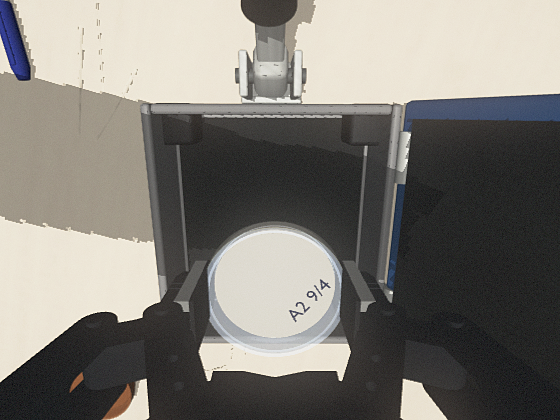

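View pics/n_d.png

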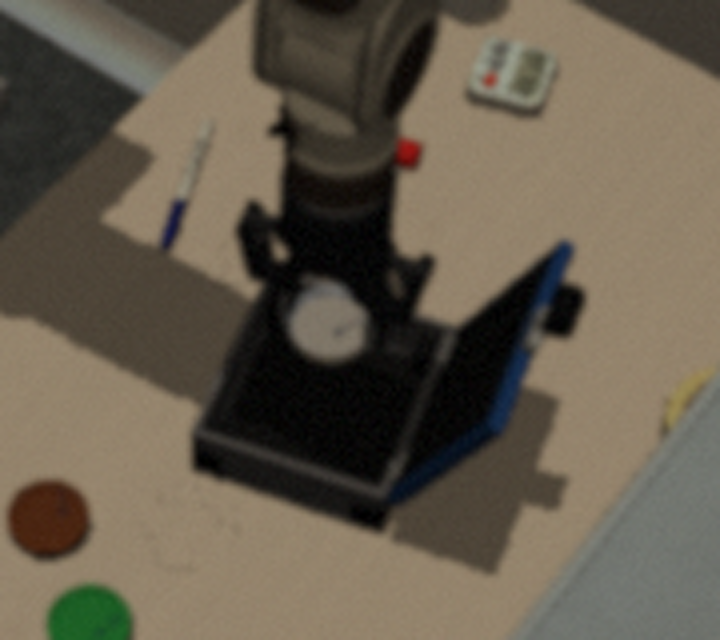

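The dish is centred over the carrier: side rims at px 147 and 402, dish at 275. I lower it, shifted 8 mm away from the clamp for clearance.

```bash
python3 -m crank '{"dr":[[0,0,0],[0,0,0],[0,0,0],[0,0,0],[0,0,0],[0,0,0],[0,0,0],[0,0,0],[0,0,0]],"travel":[[-0.008,0,0.01],[-0.008,0,0.025],[-0.008,0,0.04],[-0.008,0,0.055],[-0.008,0,0.07],[-0.008,0,0.083],[-0.008,0,0.093],[-0.008,0,0.1],[-0.008,0,0.1]],"hand":[0.05,0.05,0.05,0.05,0.05,0.05,0.05,0.05,0.05]}'
python3 -m crank '{"dr":[[0,0,0],[0,0,0],[0,0,0]],"travel":[[0,0,0.002],[0,0,0.004],[0,0,0.004]],"hand":[0.05,0.05,0.05]}'
python3 -m crank '{"dr":[[0,0,0],[0,0,0]],"travel":[[0,0,0.0015],[0,0,0.0015]],"hand":[0.05,0.05]}'
python3 - <<'E'
from h import *
c=cam("wrist","pics/o_w.png");print(bot.get_obs()["ft_force"])
E
```

```text
clock: 13.78
eef_pos: [0.5598, 0.0473, -0.0133]
tool_rot: [0.602, 0.799, -0.0, -0.0]
ft_force: [0.2, -1.0, 0.4]
grip_width: 0.0551
clock: 14.15
eef_pos: [0.5602, 0.0472, -0.0167]
tool_rot: [0.602, 0.799, 0.0, 0.0]
ft_force: [0.2, -1.1, -0.3]
grip_width: 0.055
clock: 14.4
eef_pos: [0.5601, 0.0473, -0.0184]
tool_rot: [0.602, 0.799, -0.0, -0.0]
ft_force: [-0.4, 0.4, -0.2]
grip_width: 0.0553
[-0.13209609 -0.71422273 -0.56607227]
```

View pics/o_w.png

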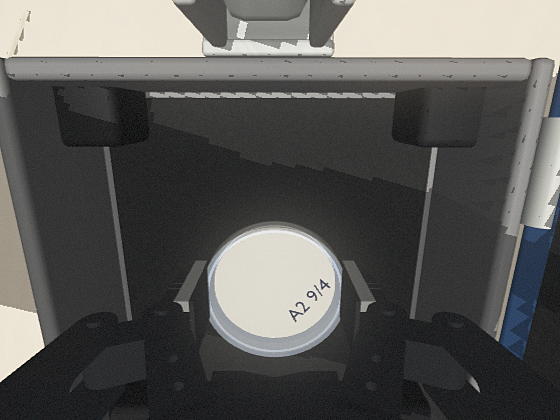

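```bash
python3 -m crank '{"dr":[[0,0,0],[0,0,0]],"travel":[[0,0,0.0015],[0,0,0.0015]],"hand":[0.05,0.05]}'
python3 -m crank '{"dr":[[0,0,0],[0,0,0]],"travel":[[0,0,0.001],[0,0,0.001]],"hand":[0.05,0.05]}'

```

```text
clock: 14.7
eef_pos: [0.56, 0.0473, -0.02]
tool_rot: [0.602, 0.799, -0.0, -0.0]
ft_force: [-0.2, 0.2, -0.4]
grip_width: 0.0552
clock: 14.95
eef_pos: [0.5601, 0.0473, -0.0209]
tool_rot: [0.602, 0.799, -0.0, -0.0]
ft_force: [0.0, 0.1, -0.9]
grip_width: 0.055
```

```bash
python3 -m crank '{"dr":[[0,0,0],[0,0,0]],"travel":[[0,0,0.001],[0,0,0.001]],"hand":[0.05,0.05]}'
python3 -m crank '{"dr":[[0,0,0],[0,0,0]],"travel":[[0,0,0.001],[0,0,0.001]],"hand":[0.05,0.05]}'

```

```text
clock: 15.2
eef_pos: [0.5602, 0.0473, -0.0211]
tool_rot: [0.602, 0.799, 0.0, 0.0]
ft_force: [-1.7, 0.0, 4.6]
grip_width: 0.0555
clock: 15.45
eef_pos: [0.5603, 0.0473, -0.0212]
tool_rot: [0.602, 0.799, 0.0, 0.0]
ft_force: [-4.2, -1.5, 10.9]
grip_width: 0.0551
```

Contact at TCP -0.021, as expected. I back off 1 mm, release gently and rise.

```bash
python3 -m crank '{"dr":[[0,0,0],[0,0,0],[0,0,0],[0,0,0],[0,0,0],[0,0,0],[0,0,0]],"travel":[[0,0,-0.0012],[0,0,-0.0012],[0,0,-0.0012],[0,0,-0.0012],[0,0,-0.0012],[0,0,-0.0012],[0,0,-0.0012]],"hand":[0.05,0.056,0.06,0.065,0.07,0.07,0.07]}'
python3 -m crank '{"dr":[[0,0,0],[0,0,0],[0,0,0],[0,0,0],[0,0,0],[0,0,0],[0,0,0]],"travel":[[0,0,-0.003],[0,0,-0.01],[0,0,-0.025],[0,0,-0.05],[0,0,-0.08],[0,0,-0.11],[0,0,-0.11]],"hand":[0.07,0.07,0.07,0.07,0.07,0.07,0.07]}'
python3 - <<'E'
from h import *
c=cam("wrist","pics/p_w.png");print(bot.get_obs()["eef_pos"])
d=cam("side")
cv2.imwrite("pics/p_d.png",cv2.resize(d["color"][110:270,220:400][:,:,::-1],None,fx=4,fy=4,interpolation=cv2.INTER_CUBIC))
E
```

```text
clock: 16.32
eef_pos: [0.5602, 0.0473, -0.0216]
tool_rot: [0.601, 0.799, 0.0, -0.0]
ft_force: [-0.7, 1.2, 0.5]
grip_width: 0.0704
clock: 17.2
eef_pos: [0.5629, 0.0475, 0.0924]
tool_rot: [0.602, 0.799, 0.003, 0.003]
ft_force: [0.6, 0.5, -0.6]
grip_width: 0.0703
[0.56151333 0.04740949 0.09045254]
```

View pics/p_w.png

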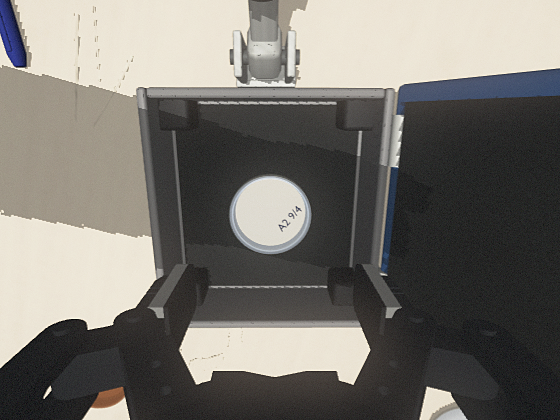

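View pics/p_d.png

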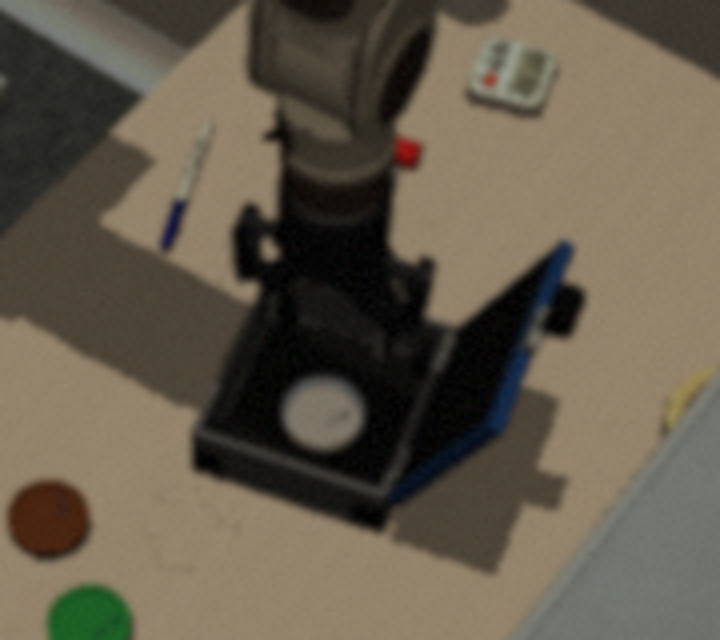

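The dish lies flat in the carrier, px (270,214) in the wrist view, and it has been released. Next I raise, turn the jaws along the hinge direction and go over the knob.

```bash
python3 -m crank '{"dr":[[0,0,0],[0,0,-0.16],[0,0,-0.33],[0,0,-0.5],[0,0,-0.67],[0,0,-0.84],[0,0,-1.01],[0,0,-1.18],[0,0,-1.35],[0,0,-1.5]],"travel":[[0,0,-0.02],[0,0,-0.05],[0,0,-0.08],[0,0,-0.11],[0,0,-0.14],[0,0.01,-0.17],[0,0.03,-0.19],[0,0.05,-0.2],[0,0.075,-0.2],[0.003,0.1,-0.2]],"hand":[0.07,0.07,0.085,0.085,0.085,0.085,0.085,0.085,0.085,0.085]}'
python3 - <<'E'
from h import *
o=bot.get_obs();c=cam("wrist","pics/q_w.png");print(o["eef_pos"],Ro.from_quat(o["tool_rot"]).as_matrix().round(3),o["joint_pos"])
E
```

```text
clock: 18.55
eef_pos: [0.6558, 0.0778, 0.2868]
tool_rot: [-0.107, 0.994, -0.0, -0.001]
ft_force: [-0.2, -1.3, -0.2]
grip_width: 0.0849
[0.65575964 0.07775935 0.28682415] [[-0.977 -0.212 -0.003]
 [-0.212  0.977 -0.   ]
 [ 0.003  0.    -1.   ]] [ 1.18043305e-01  5.93272743e-01  7.45138726e-01  1.72527562e+00
 -3.09469400e-05 -9.57825054e-02]
```

View pics/q_w.png

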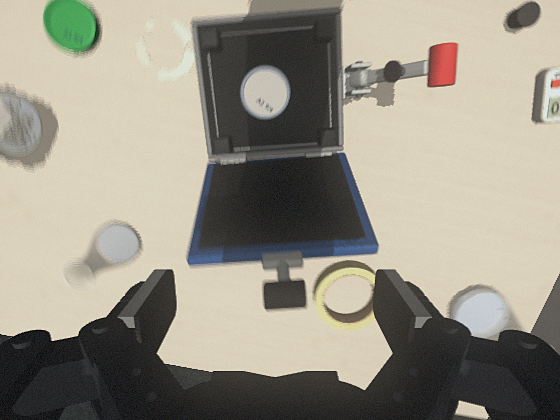

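The wrist view shows the knob bar at px (284,294) between and beyond the open fingers; the lid and the clamp stand clear.

```bash
python3 - <<'E'
from h import *
np.set_printoptions(precision=4,suppress=True)
o=bot.get_obs();c=cam("wrist");print(o["eef_pos"],onz(c,(284.5,294),.2243),onz(c,(264,296),.2243),onz(c,(305,294),.2243))
P=np.array([onz(c,p,.055) for p in [(193,22),(340,10),(344,152),(208,161)]]);print(P,P.mean(0))
print([np.linalg.norm(P[i]-P[i-1]) for i in range(4)])
R=Ro.from_quat(o["tool_rot"]).as_matrix()
k=onz(c,(284.5,294),.2243)
print("tool delta",R.T@(k-o["eef_pos"]))
e=P[1]-P[0];print("y ax",np.arctan2(-e[0],e[1]), "bar",onz(c,(305,293),.2243)-onz(c,(264,295.5),.2243))
g=tri((c,(443,64)),(cam("side"),(319.1,147.2)));print("grip",g)
E
```

```text
[0.6576 0.0792 0.2848] [0.7132 0.1011 0.2243] [0.7182 0.0863 0.2243] [0.7098 0.1163 0.2243]
[[ 0.5137 -0.0388  0.055 ]
 [ 0.4692  0.1097  0.055 ]
 [ 0.61    0.1539  0.055 ]
 [ 0.6547  0.0006  0.055 ]] [0.5619 0.0563 0.055 ]
[np.float64(0.1463535922225689), np.float64(0.15497177690726457), np.float64(0.14752102831062816), np.float64(0.15966566401940746)]
tool delta [-0.0591  0.0093  0.0603]
y ax 0.29126250966675893 bar [-0.0088  0.0299  0.    ]
grip (array([0.516 , 0.1958, 0.144 ]), [5.9032177284103826e-05, 5.903217728401681e-05])
```

```bash
python3 -m crank '{"dr":[[0,0,-0.03],[0,0,-0.07],[0,0,-0.07],[0,0,-0.07],[0,0,-0.07],[0,0,-0.07]],"travel":[[-0.015,0.003,0],[-0.03,0.006,0],[-0.045,0.009,0],[-0.0575,0.009,0.01],[-0.0575,0.009,0.02],[-0.0575,0.009,0.02]],"hand":[0.085,0.085,0.085,0.085,0.085,0.085]}'
python3 - <<'E'
from h import *
o=bot.get_obs();c=cam("wrist","pics/r_w.png");print(o["eef_pos"],Ro.from_quat(o["tool_rot"]).as_matrix().round(3),o["joint_pos"])
R=Ro.from_quat(o["tool_rot"]).as_matrix()
print("tool delta",R.T@(np.array([.713,.1,.2243])-o["eef_pos"]))
E
```

```text
clock: 19.45
eef_pos: [0.7086, 0.0981, 0.2669]
tool_rot: [-0.138, 0.99, -0.0, -0.002]
ft_force: [-0.6, -0.4, -0.1]
grip_width: 0.0847
[0.70855795 0.09805866 0.26688424] [[-0.962 -0.274 -0.004]
 [-0.274  0.962 -0.001]
 [ 0.004  0.    -1.   ]] [ 1.37579779e-01  7.53765521e-01  9.82415136e-01  1.80339385e+00
 -1.33649786e-04 -1.39948674e-01]
tool delta [-0.00497119  0.00063221  0.04256531]
```

View pics/r_w.png

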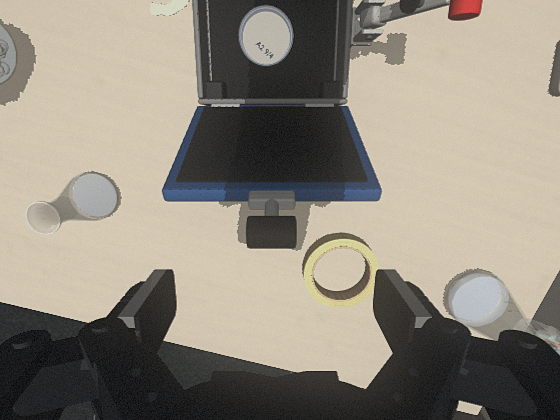

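```bash
python3 -m crank '{"dr":[[0,0,-0.01],[0,0,-0.01],[0,0,-0.01],[0,0,-0.01],[0,0,-0.01]],"travel":[[-0.002,0,0.01],[-0.003,0,0.025],[-0.003,0,0.04],[-0.003,0,0.05],[-0.003,0,0.05]],"hand":[0.085,0.085,0.085,0.085,0.085]}'
python3 - <<'E'
from h import *
o=bot.get_obs();c=cam("wrist","pics/s_w.png");print(o["eef_pos"],Ro.from_quat(o["tool_rot"]).as_matrix().round(3),o["joint_pos"])
s=cam("scene");cv2.imwrite("pics/s_s.png",cv2.resize(s["color"][80:260,180:350][:,:,::-1],None,fx=3.3,fy=3.3,interpolation=cv2.INTER_CUBIC))
for h in (.02,.034): 
  for y in (-.0427,.0427): print((proj(s,o["eef_pos"]+y*np.array([-.274,.962,0])+[0,0,h])-[180,80])*3.3)
print("knob",(proj(s,(.713,.1,.2243))-[180,80])*3.3, proj(c,(.713,.1,.2243)))
E
```

```text
clock: 20.12
eef_pos: [0.7121, 0.0993, 0.2175]
tool_rot: [-0.144, 0.99, 0.0, -0.001]
ft_force: [0.0, 0.1, -0.9]
grip_width: 0.0854
[0.71208656 0.0992636  0.2175138 ] [[-0.958 -0.285 -0.002]
 [-0.285  0.958 -0.   ]
 [ 0.002  0.    -1.   ]] [ 1.38500022e-01  7.33875108e-01  8.17066936e-01  1.65584475e+00
  1.23923984e-05 -1.50641321e-01]
[347.51864614 176.26462384]
[255.90974671 170.99899838]
[347.09471308 160.09756926]
[255.00918253 155.18257294]
knob [301.74704698 188.20385083] [272.22825222 259.94924631]
```

View pics/s_w.png

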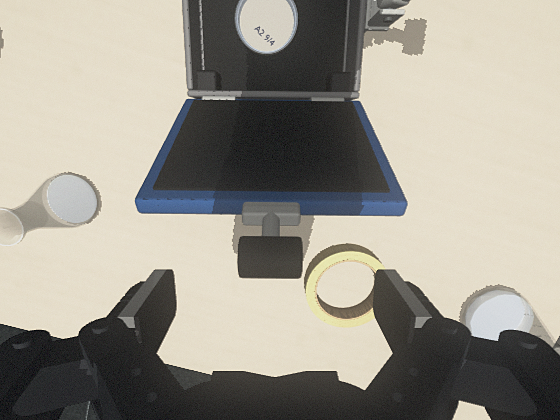

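View pics/s_s.png

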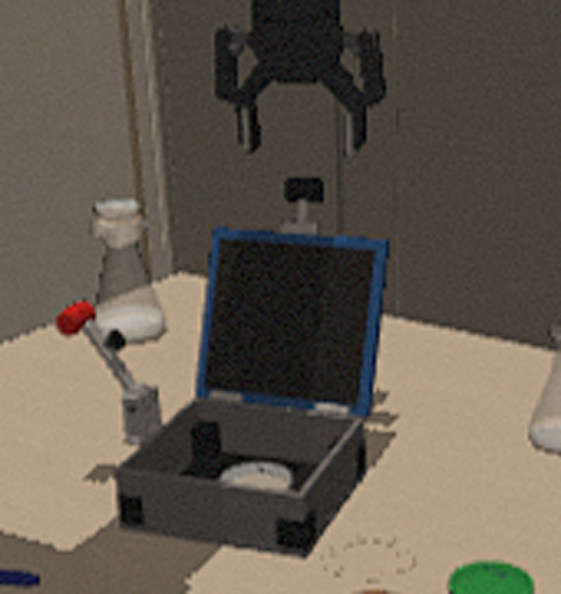

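The knob bar is at px (270,257), as predicted (272,260). I descend 32 mm and pinch.

```bash
python3 -m crank '{"dr":[[0,0,0],[0,0,0],[0,0,0],[0,0,0],[0,0,0],[0,0,0],[0,0,0],[0,0,0],[0,0,0]],"travel":[[0,-0.001,0.01],[0,-0.001,0.02],[0,-0.001,0.032],[0,-0.001,0.032],[0,-0.001,0.032],[0,-0.001,0.032],[0,-0.001,0.032],[0,-0.001,0.032],[0,-0.001,0.032]],"hand":[0.085,0.085,0.085,0.07,0.055,0.045,0.038,0.03,0.028]}'
python3 - <<'E'
from h import *
o=bot.get_obs();c=cam("wrist","pics/t_w.png");print(o["eef_pos"],o["ft_force"],o["grip_width"])
s=cam("scene");cv2.imwrite("pics/t_s.png",cv2.resize(s["color"][80:260,180:350][:,:,::-1],None,fx=3.3,fy=3.3,interpolation=cv2.INTER_CUBIC))
E
```

```text
clock: 21.35
eef_pos: [0.7136, 0.0973, 0.1873]
tool_rot: [-0.144, 0.99, -0.001, 0.001]
ft_force: [1.3, -4.3, 3.0]
grip_width: 0.0306
[0.71360042 0.09733652 0.18728664] [ 1.26354772 -4.26960823  3.01600072] 0.030571492888511773
```

View pics/t_w.png

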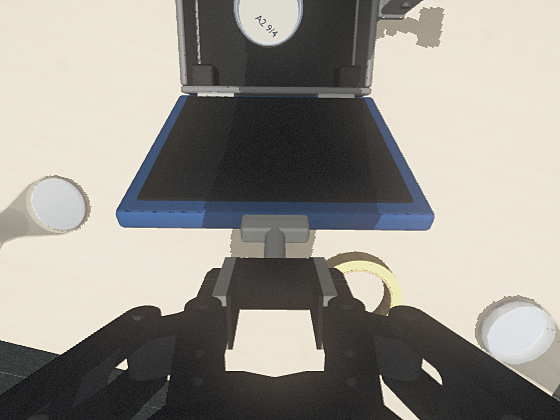

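View pics/t_s.png

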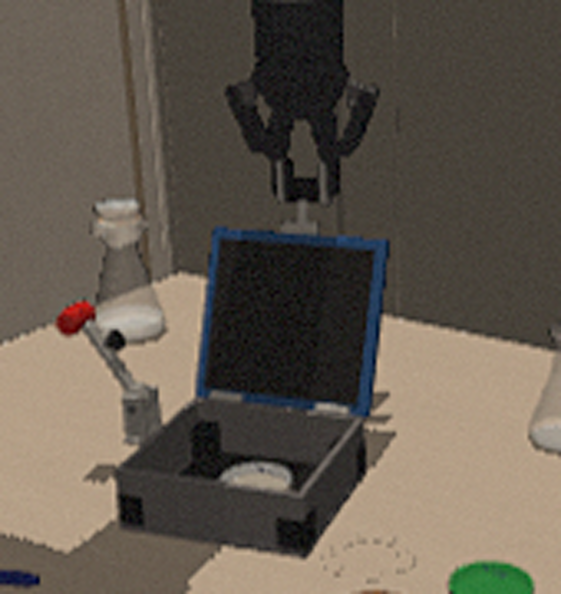

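The bar is pinched (opening 0.0306) at TCP (0.7136, 0.0973, 0.187). I start the lid's arc: first part, from 2.0 to about 1.3 rad.

```bash
python3 -m crank '{"dr":[[0,0,0],[0,0,0],[0,0,0],[0,0,0],[0,0,0],[0,0,0],[0,0,0],[0,0,0],[0,0,0],[0,0,0]],"travel":[[0.014,0,-0.006],[0.028,0,-0.0115],[0.043,0,-0.0155],[0.0575,0,-0.0185],[0.073,0,-0.02],[0.088,0,-0.0205],[0.103,0,-0.02],[0.118,0,-0.018],[0.133,0,-0.0145],[0.133,0,-0.0145]],"hand":[0.028,0.028,0.028,0.028,0.028,0.028,0.028,0.028,0.028,0.028]}'
python3 - <<'E'
from h import *
o=bot.get_obs();c=cam("wrist","pics/u_w.png");print(o["eef_pos"],o["ft_force"],o["grip_width"])
s=cam("scene");cv2.imwrite("pics/u_s.png",cv2.resize(s["color"][60:260,160:350][:,:,::-1],None,fx=3,fy=3,interpolation=cv2.INTER_CUBIC))
E
```

```text
clock: 22.7
eef_pos: [0.5859, 0.0609, 0.2025]
tool_rot: [-0.144, 0.99, 0.0, 0.002]
ft_force: [0.9, -1.0, 7.0]
grip_width: 0.0307
[0.58592685 0.06087202 0.20245937] [ 0.90398079 -1.042458    7.04475715] 0.03072014379072802
```

View pics/u_w.png

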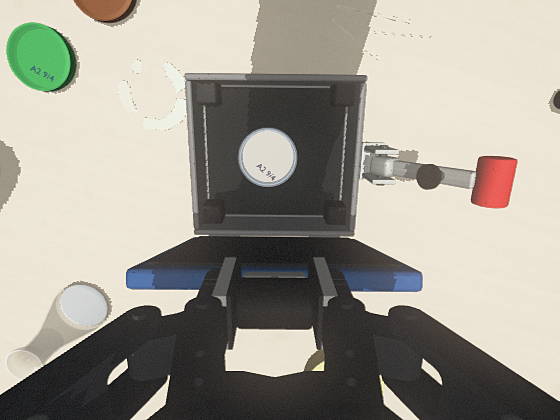

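View pics/u_s.png

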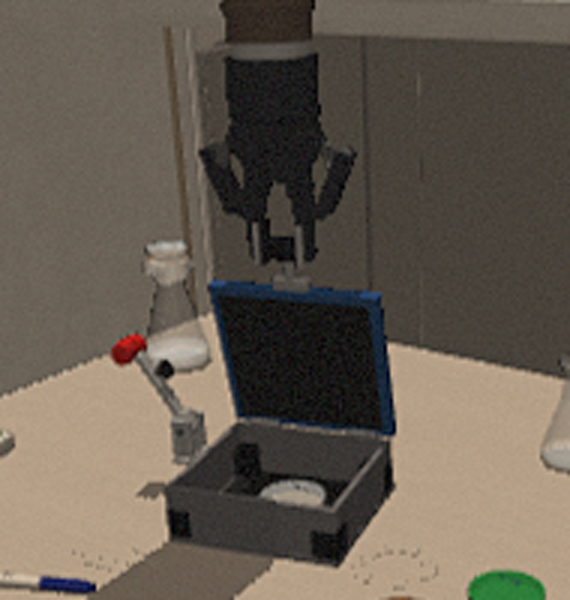

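The lid is following, about 1.3 rad, with forces ≤ 7 N. Next part, to about 0.56 rad.

```bash
python3 -m crank '{"dr":[[0,0,0],[0,0,0],[0,0,0],[0,0,0],[0,0,0],[0,0,0],[0,0,0],[0,0,0],[0,0,0],[0,0,0]],"travel":[[0.0145,0,0.004],[0.0285,0,0.0095],[0.0425,0,0.016],[0.0555,0,0.0235],[0.068,0,0.0325],[0.08,0,0.042],[0.0905,0,0.0525],[0.1005,0,0.064],[0.1095,0,0.076],[0.1095,0,0.076]],"hand":[0.028,0.028,0.028,0.028,0.028,0.028,0.028,0.028,0.028,0.028]}'
python3 - <<'E'
from h import *
o=bot.get_obs();print(o["eef_pos"],o["ft_force"],o["grip_width"])
s=cam("scene");cv2.imwrite("pics/v_s.png",cv2.resize(s["color"][60:260,160:350][:,:,::-1],None,fx=3,fy=3,interpolation=cv2.INTER_CUBIC))
E
```

```text
clock: 24.05
eef_pos: [0.4771, 0.0299, 0.1244]
tool_rot: [-0.144, 0.99, 0.001, -0.003]
ft_force: [-8.2, -0.9, 9.0]
grip_width: 0.0304
[0.47711764 0.02986157 0.12438217] [-8.15674267 -0.87772575  8.95189355] 0.030388871370404722
```

View pics/v_s.png

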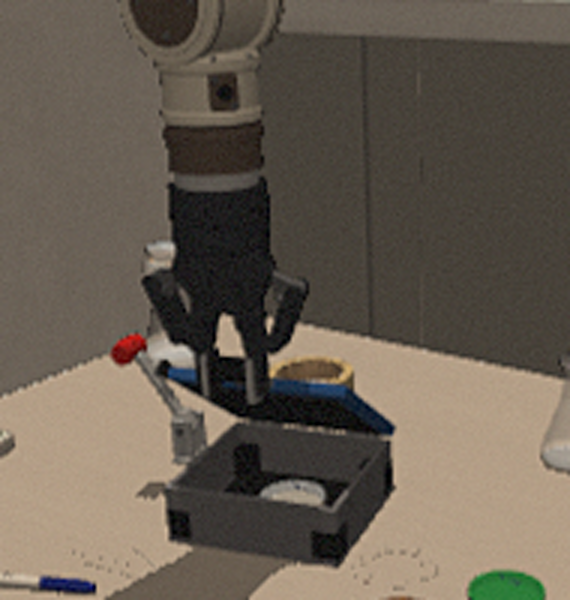

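Lid at about 0.56 rad, and the radial force of 12 N is within bounds. I continue to about 0.06 rad, slowing down.

```bash
python3 -m crank '{"dr":[[0,0,0],[0,0,0],[0,0,0],[0,0,0],[0,0,0],[0,0,0],[0,0,0],[0,0,0],[0,0,0]],"travel":[[0.0085,0,0.011],[0.015,0,0.0225],[0.0205,0,0.0345],[0.025,0,0.047],[0.029,0,0.06],[0.0315,0,0.071],[0.033,0,0.08],[0.034,0,0.088],[0.034,0,0.088]],"hand":[0.028,0.028,0.028,0.028,0.028,0.028,0.028,0.028,0.028]}'
python3 -m crank '{"dr":[[0,0,0],[0,0,0],[0,0,0],[0,0,0]],"travel":[[0,0,0.003],[0.0005,0,0.006],[0.0005,0,0.009],[0.0005,0,0.009]],"hand":[0.028,0.028,0.028,0.028]}'
python3 - <<'E'
from h import *
s=cam("scene");cv2.imwrite("pics/w_s.png",cv2.resize(s["color"][60:260,160:350][:,:,::-1],None,fx=3,fy=3,interpolation=cv2.INTER_CUBIC))
E
```

```text
clock: 25.22
eef_pos: [0.4449, 0.0207, 0.0357]
tool_rot: [-0.145, 0.989, 0.002, -0.003]
ft_force: [-6.9, 0.9, 3.6]
grip_width: 0.0308
clock: 25.72
eef_pos: [0.4441, 0.0205, 0.0269]
tool_rot: [-0.145, 0.989, 0.002, -0.003]
ft_force: [-8.4, 0.1, 4.9]
grip_width: 0.0303
```

View pics/w_s.png

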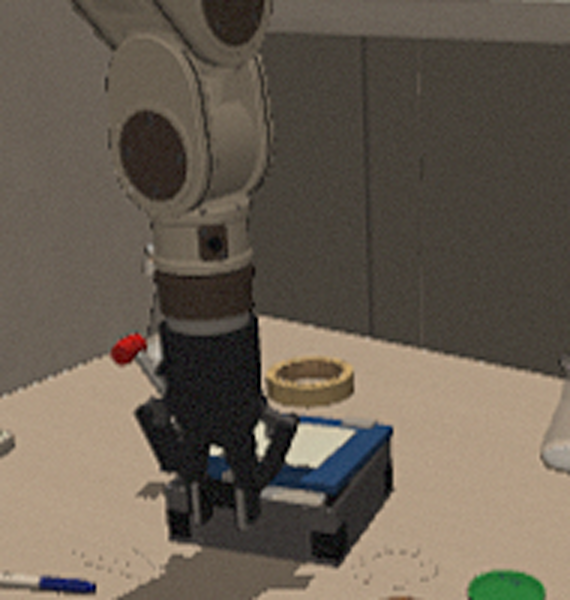

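```bash
python3 -m crank '{"dr":[[0,0,0],[0,0,0],[0,0,0]],"travel":[[0.001,0,0.001],[0.001,0,0.002],[0.001,0,0.002]],"hand":[0.028,0.028,0.028]}'
python3 -m crank '{"dr":[[0,0,0],[0,0,0],[0,0,0]],"travel":[[0,0,0.001],[0,0,0.002],[0,0,0.002]],"hand":[0.028,0.028,0.028]}'
```

```text
clock: 26.15
eef_pos: [0.4442, 0.0205, 0.0253]
tool_rot: [-0.144, 0.99, 0.002, -0.002]
ft_force: [-7.0, 1.3, 3.3]
grip_width: 0.0308
clock: 26.52
eef_pos: [0.444, 0.0205, 0.0232]
tool_rot: [-0.145, 0.989, 0.002, -0.002]
ft_force: [-6.4, 1.2, 3.8]
grip_width: 0.031
```

```bash
python3 -m crank '{"dr":[[0,0,0],[0,0,0],[0,0,0]],"travel":[[0.001,0,0.001],[0.001,0,0.002],[0.001,0,0.002]],"hand":[0.028,0.028,0.028]}'
python3 -m crank '{"dr":[[0,0,0],[0,0,0],[0,0,0]],"travel":[[0,0,0.001],[0,0,0.002],[0,0,0.002]],"hand":[0.028,0.028,0.028]}'
python3 - <<'E'
from h import *
c=cam("wrist","pics/x_w.png")
s=cam("scene");cv2.imwrite("pics/x_s.png",cv2.resize(s["color"][170:260,190:310][:,:,::-1],None,fx=6,fy=6,interpolation=cv2.INTER_CUBIC))
E
```

```text
clock: 26.9
eef_pos: [0.444, 0.0204, 0.0215]
tool_rot: [-0.144, 0.99, 0.002, -0.001]
ft_force: [-4.2, 1.5, 2.2]
grip_width: 0.0307
clock: 27.28
eef_pos: [0.444, 0.0204, 0.0194]
tool_rot: [-0.145, 0.989, 0.002, -0.002]
ft_force: [-5.3, 3.0, 2.6]
grip_width: 0.0307
```

View pics/x_s.png

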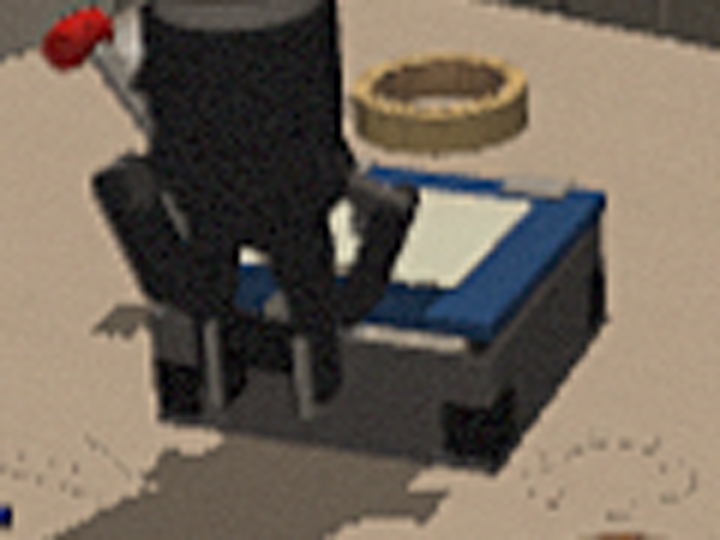

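View pics/x_w.png

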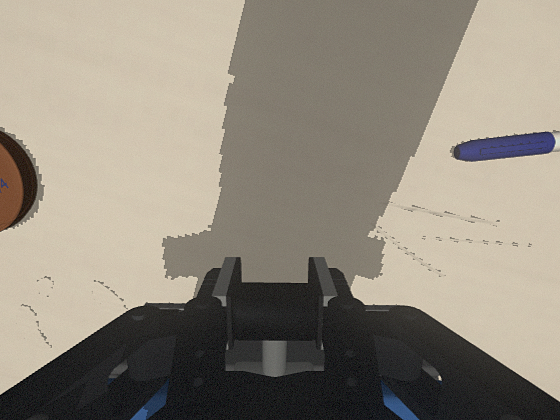

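A thin gap still shows along the front rim at px (410,335). I continue down in small steps.

```bash
python3 -m crank '{"dr":[[0,0,0],[0,0,0],[0,0,0]],"travel":[[0,0,0.001],[0,0,0.002],[0,0,0.002]],"hand":[0.028,0.028,0.028]}'
python3 -m crank '{"dr":[[0,0,0],[0,0,0],[0,0,0]],"travel":[[0,0,0.001],[0,0,0.002],[0,0,0.002]],"hand":[0.028,0.028,0.028]}'
```

```text
clock: 27.75
eef_pos: [0.4439, 0.0204, 0.0174]
tool_rot: [-0.144, 0.99, 0.002, -0.002]
ft_force: [-4.5, 2.7, 2.9]
grip_width: 0.0308
clock: 28.12
eef_pos: [0.4438, 0.0204, 0.0153]
tool_rot: [-0.145, 0.989, 0.002, -0.002]
ft_force: [-5.4, 3.4, 3.4]
grip_width: 0.031
```

```bash
python3 - <<'E'
from h import *
c=cam("wrist","pics/y_w.png")
s=cam("scene");cv2.imwrite("pics/y_s.png",cv2.resize(s["color"][170:260,190:310][:,:,::-1],None,fx=6,fy=6,interpolation=cv2.INTER_CUBIC))
for nm,(a,b,z) in dict(frontL=(-.079,.082,.055),frontR=(-.079,-.082,.055),fRtop=(-.079,-.082,.067),fLtop=(-.079,.082,.067),knob=(-.115,0,.0625),rimL=(-.075,.08,.055),rimR=(-.075,-.08,.055),botR=(-.075,-.08,0)).items():
    y=.283;X=np.array([.560+a*np.cos(y)-b*np.sin(y),.0555+a*np.sin(y)+b*np.cos(y),z]);print(nm,X.round(3),((proj(s,X)-[190,170])*6).round())
E
```

```text
frontL [0.461 0.112 0.055] [136. 310.]
frontR [ 0.507 -0.045  0.055] [490. 359.]
fRtop [ 0.507 -0.045  0.067] [489. 333.]
fLtop [0.461 0.112 0.067] [133. 285.]
knob [0.45  0.023 0.062] [271. 357.]
rimL [0.466 0.111 0.055] [145. 307.]
rimR [ 0.51  -0.042  0.055] [489. 354.]
botR [ 0.51  -0.042  0.   ] [494. 468.]
```

View pics/y_s.png

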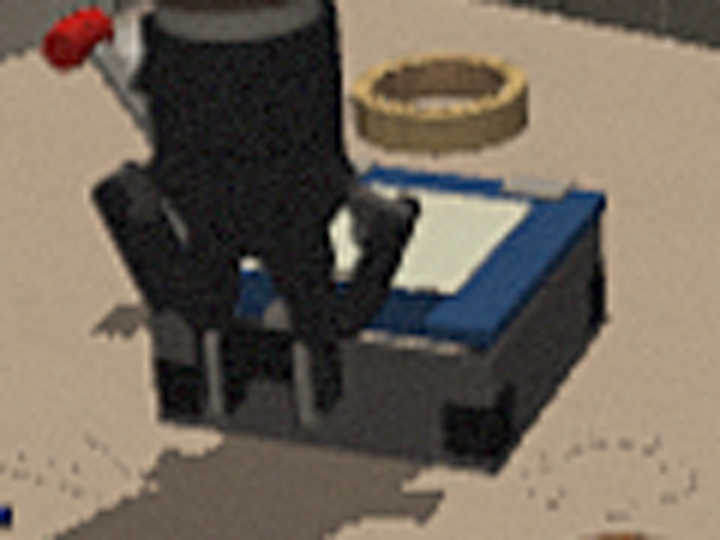

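The lid is following down (front edge now at about y=345 px, against 359 px when shut). A bit more.

```bash
python3 -m crank '{"dr":[[0,0,0],[0,0,0],[0,0,0]],"travel":[[0,0,0.001],[0,0,0.002],[0,0,0.002]],"hand":[0.028,0.028,0.028]}'
python3 -m crank '{"dr":[[0,0,0],[0,0,0],[0,0,0]],"travel":[[0,0,0.001],[0,0,0.002],[0,0,0.002]],"hand":[0.028,0.028,0.028]}'
python3 -m crank '{"dr":[[0,0,0],[0,0,0],[0,0,0]],"travel":[[0,0,0.001],[0,0,0.002],[0,0,0.002]],"hand":[0.028,0.028,0.028]}'
```

```text
clock: 28.6
eef_pos: [0.4438, 0.0203, 0.0134]
tool_rot: [-0.144, 0.99, 0.002, -0.002]
ft_force: [-4.4, 3.5, 3.6]
grip_width: 0.0309
clock: 28.98
eef_pos: [0.4438, 0.0204, 0.0114]
tool_rot: [-0.145, 0.989, 0.002, -0.002]
ft_force: [-5.4, 2.4, 3.1]
grip_width: 0.0308
clock: 29.35
eef_pos: [0.4439, 0.0204, 0.011]
tool_rot: [-0.145, 0.989, 0.002, -0.001]
ft_force: [-10.0, 2.8, 17.7]
grip_width: 0.0309
```

Contact at 17.7 N, so the lid is on the rim. I back off a little, release, rise and check.

```bash
python3 -m crank '{"dr":[[0,0,0],[0,0,0],[0,0,0],[0,0,0],[0,0,0],[0,0,0],[0,0,0]],"travel":[[0.001,0,-0.001],[0.001,0,-0.001],[0.001,0,-0.001],[0.001,0,-0.001],[0.001,0,-0.001],[0.001,0,-0.001],[0.001,0,-0.001]],"hand":[0.028,0.034,0.042,0.052,0.062,0.07,0.07]}'
python3 -m crank '{"dr":[[0,0,0],[0,0,0],[0,0,0],[0,0,0],[0,0,0],[0,0,0],[0,0,0],[0,0,0]],"travel":[[0,0,-0.01],[0,0,-0.03],[0,0,-0.06],[0,0,-0.09],[0,0,-0.13],[0,0,-0.17],[0,0,-0.2],[0,0,-0.2]],"hand":[0.07,0.07,0.07,0.07,0.07,0.07,0.07,0.07]}'
python3 - <<'E'
from h import *
c=cam("wrist","pics/z_w.png");o=bot.get_obs();print(o["eef_pos"])
s=cam("scene");cv2.imwrite("pics/z_s.png",cv2.resize(s["color"][150:260,190:310][:,:,::-1],None,fx=5,fy=5,interpolation=cv2.INTER_CUBIC))
d=cam("side");cv2.imwrite("pics/z_d.png",cv2.resize(d["color"][110:270,220:400][:,:,::-1],None,fx=4,fy=4,interpolation=cv2.INTER_CUBIC))
E
```

```text
clock: 30.22
eef_pos: [0.4446, 0.0185, 0.0109]
tool_rot: [-0.144, 0.99, -0.0, -0.0]
ft_force: [-0.1, -0.3, -0.4]
grip_width: 0.0702
clock: 31.22
eef_pos: [0.4465, 0.0186, 0.2142]
tool_rot: [-0.144, 0.99, -0.0, 0.003]
ft_force: [0.0, -0.5, 0.0]
grip_width: 0.0699
[0.44537363 0.01857397 0.21231766]
```

View pics/z_s.png

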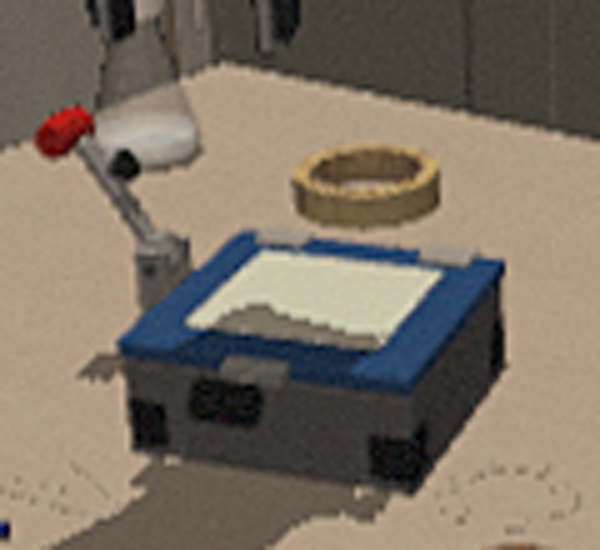

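View pics/z_w.png

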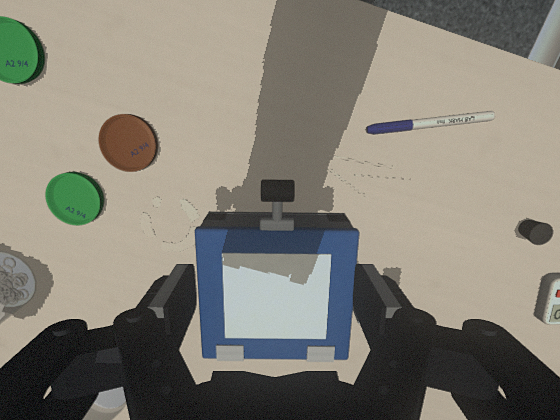

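View pics/z_d.png

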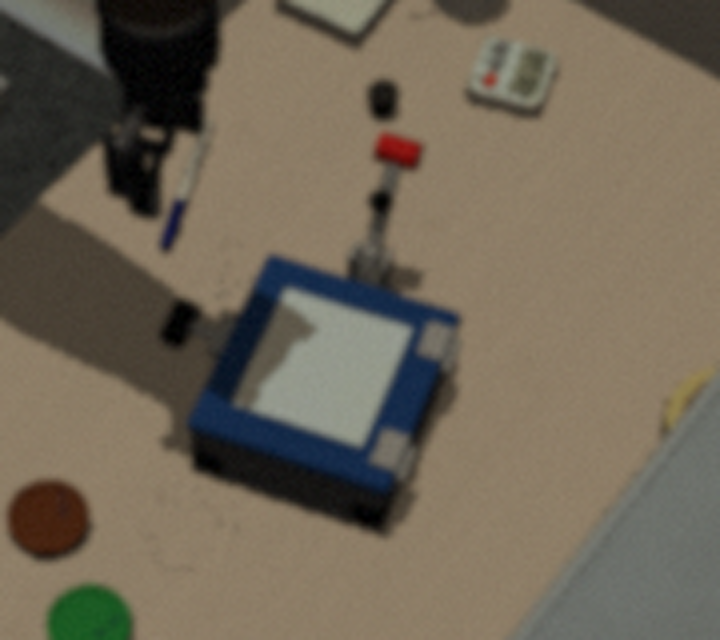

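The lid is shut and flat on the rim, and the clamp is still up. Now to the clamp grip: rotate the jaws back and go above it.

```bash
python3 -m crank '{"dr":[[0,0,0.16],[0,0,0.32],[0,0,0.48],[0,0,0.64],[0,0,0.8],[0,0,0.96],[0,0,1.12],[0,0,1.28],[0,0,1.44],[0,0,1.577]],"travel":[[-0.01,0.012,0],[-0.022,0.028,0],[-0.036,0.044,0],[-0.05,0.06,0],[-0.064,0.077,0],[-0.078,0.095,0],[-0.092,0.113,0],[-0.104,0.13,0],[-0.114,0.142,0],[-0.1187,0.148,0]],"hand":[0.07,0.07,0.075,0.08,0.08,0.08,0.08,0.08,0.08,0.08]}'
python3 - <<'E'
from h import *
o=bot.get_obs();c=cam("wrist","pics/aa_w.png");o=bot.get_obs();R=Ro.from_quat(o["tool_rot"]).as_matrix();print(o["eef_pos"],R.round(3))
b=[x for x in blobs(c,(0,150,60),(6,255,255),100)+blobs(c,(174,150,60),(180,255,255),100)];print(b)
d=cam("side");bd=blobs(d,(0,150,60),(6,255,255),30);print(bd)
E
```

```text
clock: 32.62
eef_pos: [0.5154, 0.1947, 0.2088]
tool_rot: [0.602, 0.799, -0.002, -0.001]
ft_force: [-0.2, -0.7, 0.5]
grip_width: 0.08
[0.51561854 0.19531959 0.20878588] [[-0.274  0.962 -0.003]
 [ 0.962  0.274 -0.001]
 [ 0.    -0.003 -1.   ]]
[([274.9, 224.6], [253, 210, 46, 28, 726])]
[([319.1, 147.2], [314, 144, 11, 8, 46]), ([130.8, 384.2], [126, 380, 10, 10, 75])]
```

View pics/aa_w.png

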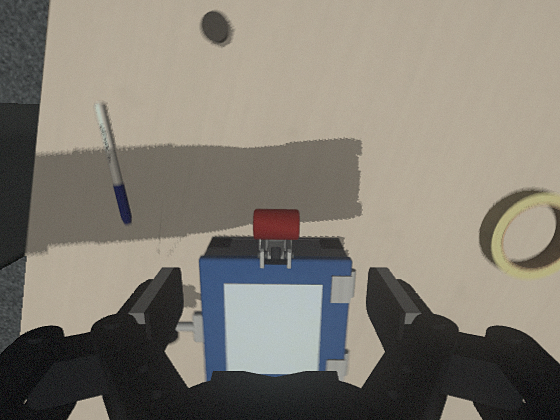

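```bash
python3 - <<'E'
from h import *
o=bot.get_obs();c=cam("wrist");R=Ro.from_quat(o["tool_rot"]).as_matrix()
for z in (.145,.149): k=onz(c,(276,224),z);print(k,R.T@(k-o["eef_pos"]))
print(o["eef_pos"],tri((c,(276,224)),(cam("side"),(319.1,147.2))))
E
```

```text
[0.51722899 0.19192463 0.145     ] [-0.00309065  0.00119062  0.06397405]
[0.51685593 0.19317878 0.149     ] [-0.00178289  0.00117059  0.05997387]
[0.51542653 0.19462926 0.20897722] (array([0.51730058, 0.1929983 , 0.14784626]), [0.0003819280113514974, 0.0003819280113513423])
```

```bash
python3 -m crank '{"dr":[[0,0,0],[0,0,0],[0,0,0],[0,0,0],[0,0,0],[0,0,0],[0,0,0],[0,0,0]],"travel":[[-0.002,0.001,0.015],[-0.002,0.001,0.035],[-0.002,0.001,0.055],[-0.002,0.001,0.07],[-0.002,0.001,0.083],[-0.002,0.001,0.092],[-0.002,0.001,0.098],[-0.002,0.001,0.098]],"hand":[0.07,0.07,0.07,0.07,0.07,0.07,0.07,0.07]}'
python3 -m crank '{"dr":[[0,0,0],[0,0,0],[0,0,0],[0,0,0],[0,0,0],[0,0,0]],"travel":[[0,0,0],[0,0,0],[0,0,0],[0,0,0],[0,0,0],[0,0,0]],"hand":[0.06,0.05,0.042,0.036,0.03,0.028]}'
python3 - <<'E'
from h import *
c=cam("wrist","pics/ab_w.png");o=bot.get_obs();print(o["eef_pos"])
s=cam("scene");cv2.imwrite("pics/ab_s.png",cv2.resize(s["color"][120:260,170:310][:,:,::-1],None,fx=4,fy=4,interpolation=cv2.INTER_CUBIC))
E
```

```text
clock: 33.83
eef_pos: [0.5176, 0.1926, 0.1127]
tool_rot: [0.6, 0.8, -0.0, -0.0]
ft_force: [1.1, -0.2, -0.1]
grip_width: 0.0701
clock: 34.58
eef_pos: [0.5167, 0.1928, 0.1132]
tool_rot: [0.6, 0.8, -0.0, -0.001]
ft_force: [-4.5, 1.2, 4.3]
grip_width: 0.0307
[0.51671466 0.19278306 0.11316825]
```

View pics/ab_w.png

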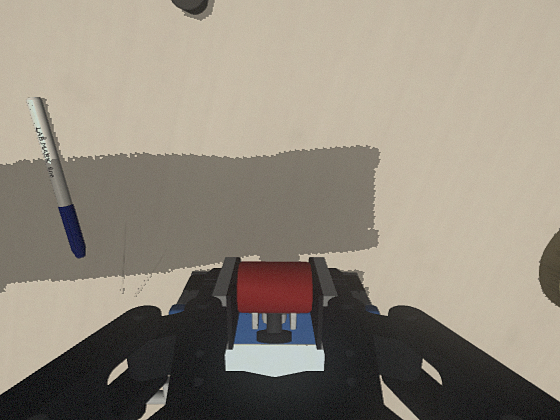

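View pics/ab_s.png

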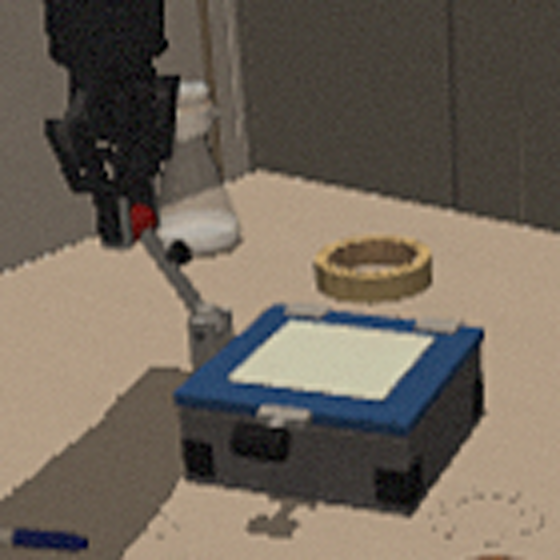

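The red grip is pinched (opening 0.0307). First half of the clamp arc.

```bash
python3 -m crank '{"dr":[[0,0,0],[0,0,0],[0,0,0],[0,0,0],[0,0,0],[0,0,0],[0,0,0],[0,0,0],[0,0,0],[0,0,0]],"travel":[[-0.0085,0,-0.0055],[-0.018,0,-0.0105],[-0.028,0,-0.0135],[-0.038,0,-0.016],[-0.0485,0,-0.017],[-0.0585,0,-0.017],[-0.069,0,-0.0155],[-0.079,0,-0.0125],[-0.0885,0,-0.009],[-0.0885,0,-0.009]],"hand":[0.028,0.028,0.028,0.028,0.028,0.028,0.028,0.028,0.028,0.028]}'
python3 - <<'E'
from h import *
s=cam("scene");cv2.imwrite("pics/ac_s.png",cv2.resize(s["color"][120:260,170:310][:,:,::-1],None,fx=4,fy=4,interpolation=cv2.INTER_CUBIC))
E
```

```text
clock: 35.92
eef_pos: [0.5413, 0.1071, 0.1226]
tool_rot: [0.6, 0.8, -0.0, -0.001]
ft_force: [-6.2, -1.7, 7.8]
grip_width: 0.0302
```

View pics/ac_s.png

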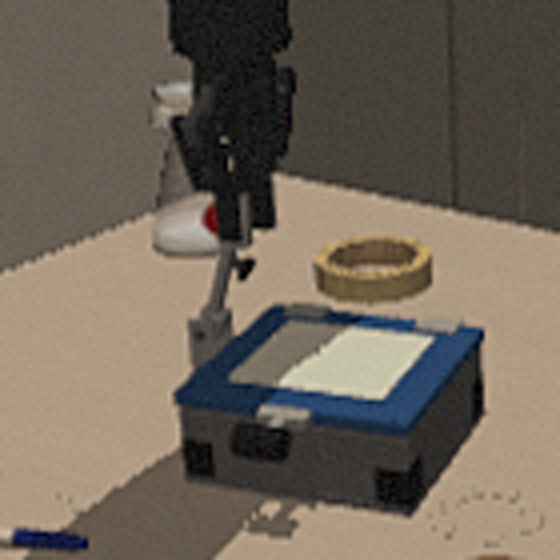

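```bash
python3 - <<'E'
from h import *
c=cam("wrist","pics/ad_w.png");d=cam("side")
cv2.imwrite("pics/ad_d.png",cv2.resize(d["color"][100:260,240:380][:,:,::-1],None,fx=4,fy=4,interpolation=cv2.INTER_CUBIC))
E
```

```text
(no output)
```

View pics/ad_w.png

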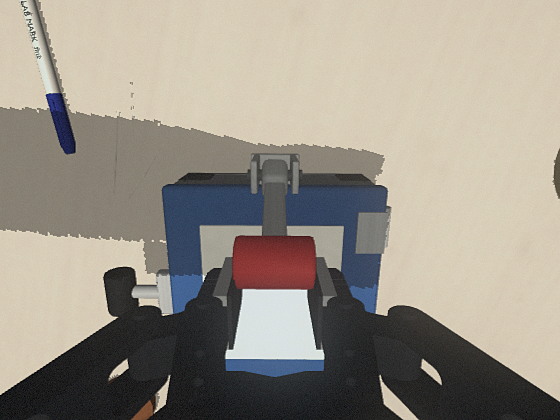

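View pics/ad_d.png

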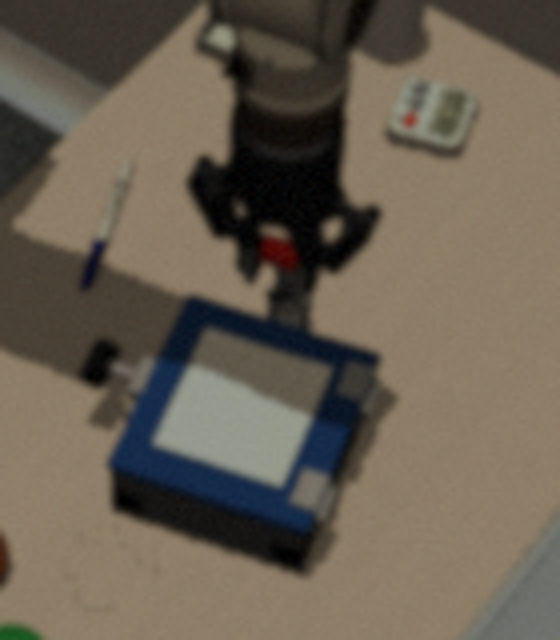

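The bar has slid about 10 mm toward +y in the pads, to px row 262 from 287. I re-centre the pinch: open slightly, shift, close.

```bash
python3 -m crank '{"dr":[[0,0,0],[0,0,0],[0,0,0],[0,0,0],[0,0,0],[0,0,0],[0,0,0],[0,0,0]],"travel":[[0,0,0],[0,0,0],[0.005,0,0],[0.0105,0,0],[0.0105,0,0],[0.0105,0,0],[0.0105,0,0],[0.0105,0,0]],"hand":[0.038,0.044,0.044,0.044,0.038,0.032,0.028,0.028]}'
python3 - <<'E'
from h import *
c=cam("wrist","pics/ae_w.png");o=bot.get_obs();print(o["eef_pos"],o["ft_force"],o["grip_width"])
E
```

```text
clock: 37.08
eef_pos: [0.5382, 0.1174, 0.1219]
tool_rot: [0.6, 0.8, -0.001, -0.001]
ft_force: [-6.1, -1.9, 3.9]
grip_width: 0.0313
[0.53818157 0.11738174 0.12190178] [-4.25802005 -0.6959143   4.64513626] 0.03085287069152786
```

View pics/ae_w.png

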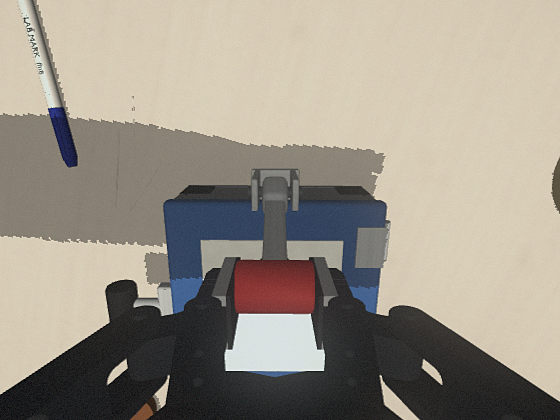

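Centred again, at the predicted lever position (−26 mm from the pivot). Second half, in two parts.

```bash
python3 -m crank '{"dr":[[0,0,0],[0,0,0],[0,0,0],[0,0,0],[0,0,0],[0,0,0]],"travel":[[-0.005,0,0.002],[-0.0095,0,0.004],[-0.014,0,0.0065],[-0.0185,0,0.009],[-0.023,0,0.012],[-0.0265,0,0.015]],"hand":[0.028,0.028,0.028,0.028,0.028,0.028]}'
python3 - <<'E'
from h import *
c=cam("wrist","pics/af_w.png");o=bot.get_obs();print(o["eef_pos"],o["ft_force"],o["grip_width"])
E
```

```text
clock: 37.88
eef_pos: [0.5457, 0.0917, 0.1087]
tool_rot: [0.601, 0.8, -0.0, -0.0]
ft_force: [-8.7, -4.6, 15.2]
grip_width: 0.0309
[0.54582087 0.09118413 0.1082449 ] [-7.65167098 -3.23994455 12.85591275] 0.03086909233500774
```

View pics/af_w.png

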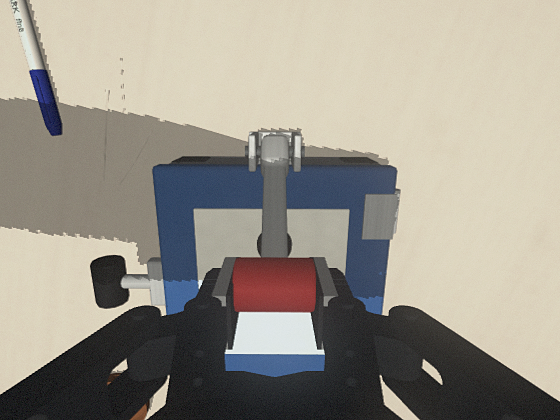

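```bash
python3 -m crank '{"dr":[[0,0,0],[0,0,0],[0,0,0],[0,0,0],[0,0,0],[0,0,0],[0,0,0]],"travel":[[-0.0045,0,0.0035],[-0.0085,0,0.007],[-0.012,0,0.011],[-0.0155,0,0.015],[-0.0185,0,0.0195],[-0.021,0,0.0235],[-0.021,0,0.0235]],"hand":[0.028,0.028,0.028,0.028,0.028,0.028,0.028]}'
python3 - <<'E'
from h import *
c=cam("wrist","pics/ag_w.png");o=bot.get_obs();print(o["eef_pos"],o["ft_force"],o["grip_width"])
s=cam("scene");cv2.imwrite("pics/ag_s.png",cv2.resize(s["color"][120:260,170:310][:,:,::-1],None,fx=4,fy=4,interpolation=cv2.INTER_CUBIC))
E
```

```text
clock: 38.8
eef_pos: [0.5519, 0.0698, 0.0847]
tool_rot: [0.601, 0.799, -0.001, 0.001]
ft_force: [-7.6, -8.4, 11.3]
grip_width: 0.0313
[0.5518552  0.0698438  0.08472859] [-7.09235322 -7.55019431 11.42919659] 0.03128074955700055
```

View pics/ag_w.png

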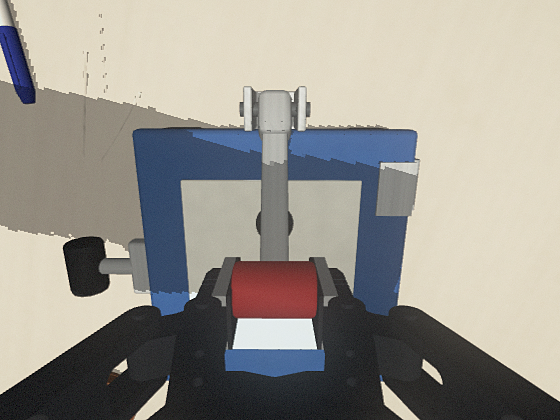

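View pics/ag_s.png

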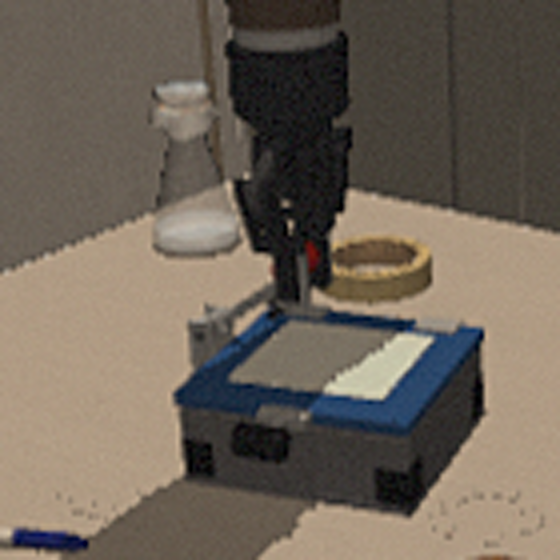

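```bash
python3 -m crank '{"dr":[[0,0,0],[0,0,0],[0,0,0],[0,0,0],[0,0,0],[0,0,0]],"travel":[[-0.0025,0,0.0045],[-0.005,0,0.009],[-0.007,0,0.0135],[-0.0085,0,0.018],[-0.0095,0,0.0225],[-0.0095,0,0.0225]],"hand":[0.028,0.028,0.028,0.028,0.028,0.028]}'
python3 -m crank '{"dr":[[0,0,0],[0,0,0],[0,0,0]],"travel":[[-0.0005,0,0.002],[-0.001,0,0.004],[-0.001,0,0.004]],"hand":[0.028,0.028,0.028]}'
python3 - <<'E'
from h import *
c=cam("wrist","pics/ah_w.png");o=bot.get_obs();print(o["eef_pos"],o["ft_force"],o["grip_width"])
s=cam("scene");cv2.imwrite("pics/ah_s.png",cv2.resize(s["color"][120:260,170:310][:,:,::-1],None,fx=4,fy=4,interpolation=cv2.INTER_CUBIC))
E
```

```text
clock: 39.65
eef_pos: [0.5546, 0.06, 0.0618]
tool_rot: [0.601, 0.799, -0.002, 0.001]
ft_force: [-5.7, -8.7, 9.4]
grip_width: 0.0312
clock: 40.02
eef_pos: [0.5549, 0.059, 0.058]
tool_rot: [0.601, 0.799, -0.002, 0.001]
ft_force: [-6.0, -8.8, 10.0]
grip_width: 0.0311
[0.55484615 0.05900695 0.05796898] [-5.17368864 -9.33083787 10.81767134] 0.031021681092755507
```

View pics/ah_s.png

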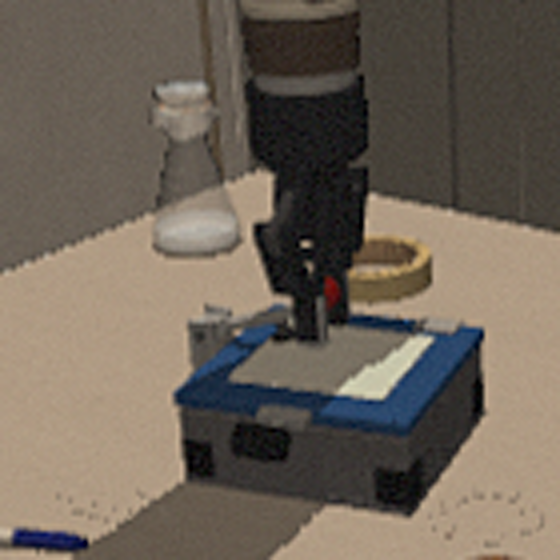

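```bash
python3 -m crank '{"dr":[[0,0,0],[0,0,0],[0,0,0],[0,0,0]],"travel":[[0,0,0.0015],[0,0,0.003],[0,0,0.004],[0,0,0.004]],"hand":[0.028,0.028,0.028,0.028]}'
python3 -m crank '{"dr":[[0,0,0],[0,0,0],[0,0,0]],"travel":[[0,0,0.0015],[0,0,0.003],[0,0,0.003]],"hand":[0.028,0.028,0.028]}'
python3 - <<'E'
from h import *
c=cam("wrist","pics/ai_w.png");o=bot.get_obs();print(o["eef_pos"],o["ft_force"],o["grip_width"])
d=cam("side");cv2.imwrite("pics/ai_d.png",cv2.resize(d["color"][100:260,240:380][:,:,::-1],None,fx=4,fy=4,interpolation=cv2.INTER_CUBIC))
s=cam("scene");cv2.imwrite("pics/ai_s.png",cv2.resize(s["color"][120:260,170:310][:,:,::-1],None,fx=4,fy=4,interpolation=cv2.INTER_CUBIC))
for r in((-.085,.017),): 
  y=.283;X=np.array([.560,.0555,0])+np.array([-np.sin(y),np.cos(y),0])*(.092+r[0])+[0,0,.08+r[1]];print(X,(proj(s,X)-[170,120])*4,proj(c,X))
E
```

```text
clock: 40.62
eef_pos: [0.5552, 0.0583, 0.0542]
tool_rot: [0.602, 0.799, -0.002, 0.002]
ft_force: [-6.1, -11.3, 10.8]
grip_width: 0.0309
clock: 41.0
eef_pos: [0.5553, 0.0579, 0.051]
tool_rot: [0.602, 0.799, -0.003, 0.002]
ft_force: [-5.1, -12.7, 9.6]
grip_width: 0.0311
[0.55530211 0.05786546 0.05100957] [ -4.83656178 -10.95051347   8.53386418] 0.030858050175320794
[0.55804534 0.06222155 0.097     ] [320.71414   313.1140241] [283.5557398  293.69170492]
```

View pics/ai_s.png

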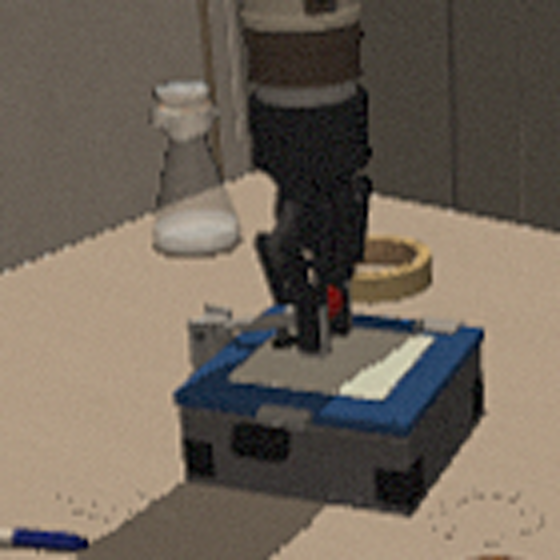

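View pics/ai_w.png

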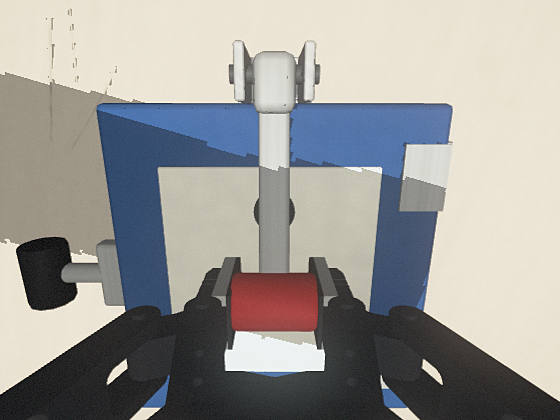

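The lever is nearly down but the pads are sliding low on the bar. I release, rise, shut the fingers and press the grip down from above.

```bash
python3 -m crank '{"dr":[[0,0,0],[0,0,0],[0,0,0],[0,0,0],[0,0,0],[0,0,0],[0,0,0],[0,0,0],[0,0,0],[0,0,0]],"travel":[[0,0,0],[0,0,0],[0,0,0],[0,0,-0.01],[0,0,-0.03],[0,0,-0.05],[0,0,-0.07],[0,0,-0.08],[0,0,-0.08],[0,0,-0.08]],"hand":[0.036,0.045,0.055,0.055,0.055,0.055,0.04,0.02,0,0]}'
python3 - <<'E'
from h import *
c=cam("wrist","pics/aj_w.png");o=bot.get_obs();R=Ro.from_quat(o["tool_rot"]).as_matrix();print(o["eef_pos"],o["grip_width"],R.round(3))
k=onz(c,(275,285),.104);print(k)
d=cam("side");s=cam("scene");cv2.imwrite("pics/aj_s.png",cv2.resize(s["color"][120:260,170:310][:,:,::-1],None,fx=4,fy=4,interpolation=cv2.INTER_CUBIC))
for n,cc in (("w",c),("d",d),("s",s)): print(n,blobs(cc,(0,150,60),(6,255,255),20))
E
```

```text
clock: 42.4
eef_pos: [0.5551, 0.0621, 0.1292]
tool_rot: [0.6, 0.8, -0.0, -0.0]
ft_force: [-0.1, -0.6, 0.1]
grip_width: 0.0001
[0.55501929 0.06199801 0.12897537] -6.269486465784523e-05 [[-0.279  0.96  -0.002]
 [ 0.96   0.279 -0.   ]
 [ 0.    -0.002 -1.   ]]
[0.56423506 0.0321681  0.104     ]
w [([277.2, 242.6], [249, 229, 50, 27, 667]), ([247.7, 235.0], [246, 230, 7, 11, 26])]
d [([339.4, 77.4], [335, 74, 10, 8, 67]), ([302.4, 192.0], [297, 189, 11, 8, 59]), ([130.7, 384.3], [126, 380, 10, 10, 74])]
s [([105.3, 173.6], [99, 170, 13, 8, 63]), ([249.3, 196.5], [244, 191, 12, 11, 64]), ([536.7, 325.6], [529, 318, 17, 19, 185])]
```

View pics/aj_w.png

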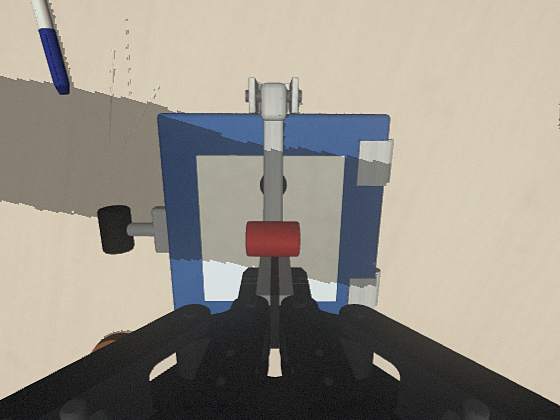

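View pics/aj_s.png

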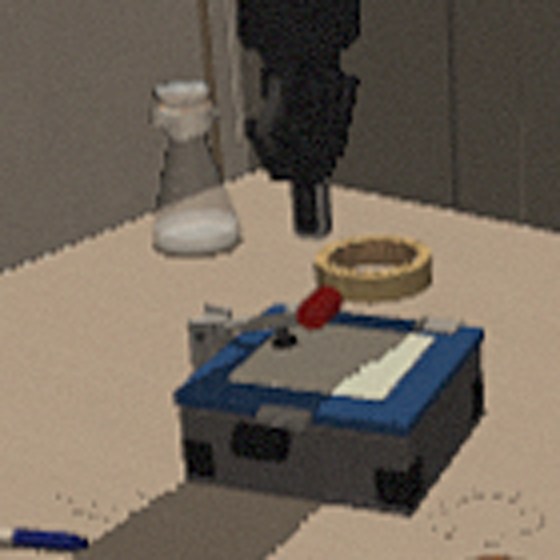

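```bash
python3 - <<'E'
from h import *
c=cam("wrist");d=cam("side");s=cam("scene");o=bot.get_obs();R=Ro.from_quat(o["tool_rot"]).as_matrix()
X,e=tri((c,(273,239)),(d,(302.4,192)),(s,(249.5,196.5)));print(X,e,R.T@(X-o["eef_pos"]),o["eef_pos"])
E
```

```text
[0.55493553 0.06150682 0.10321031] [0.0006361750603392844, 0.000565846703210858, 0.000246317091697212] [-0.00031365 -0.00055538  0.02615352] [0.55540686 0.06196599 0.12936333]
```

The grip is at z 0.103 and must reach 0.097 (about 0.07 rad left). It is right below the shut fingers, so I press straight down.

```bash
python3 -m crank '{"dr":[[0,0,0],[0,0,0],[0,0,0],[0,0,0],[0,0,0]],"travel":[[0,0,0.01],[0,0,0.02],[0,0,0.03],[0,0,0.034],[0,0,0.034]],"hand":[0,0,0,0,0]}'
python3 -m crank '{"dr":[[0,0,0],[0,0,0],[0,0,0],[0,0,0]],"travel":[[0,0,0.002],[0,0,0.004],[0,0,0.006],[0,0,0.006]],"hand":[0,0,0,0]}'
python3 -m crank '{"dr":[[0,0,0],[0,0,0],[0,0,0]],"travel":[[0,0,0.0015],[0,0,0.003],[0,0,0.003]],"hand":[0,0,0]}'
```

```text
clock: 43.32
eef_pos: [0.5553, 0.062, 0.0954]
tool_rot: [0.6, 0.8, -0.0, -0.0]
ft_force: [0.1, 0.8, -0.4]
grip_width: -0.0002
clock: 43.82
eef_pos: [0.5556, 0.062, 0.0898]
tool_rot: [0.6, 0.8, -0.0, -0.0]
ft_force: [-0.3, 0.1, 0.6]
grip_width: 0.0001
clock: 44.2
eef_pos: [0.5556, 0.0621, 0.0868]
tool_rot: [0.6, 0.8, -0.0, -0.0]
ft_force: [-0.8, 0.1, 0.4]
grip_width: -0.0
```

```bash
python3 -m crank '{"dr":[[0,0,0],[0,0,0],[0,0,0]],"travel":[[0,0,0.0015],[0,0,0.003],[0,0,0.003]],"hand":[0,0,0]}'
python3 -m crank '{"dr":[[0,0,0],[0,0,0],[0,0,0]],"travel":[[0,0,0.0015],[0,0,0.003],[0,0,0.003]],"hand":[0,0,0]}'
python3 -m crank '{"dr":[[0,0,0],[0,0,0],[0,0,0]],"travel":[[0,0,0.001],[0,0,0.002],[0,0,0.002]],"hand":[0,0,0]}'
```

```text
clock: 44.58
eef_pos: [0.5555, 0.0621, 0.0837]
tool_rot: [0.6, 0.8, -0.0, -0.0]
ft_force: [0.7, -0.4, 0.0]
grip_width: 0.0002
clock: 44.95
eef_pos: [0.5559, 0.062, 0.0826]
tool_rot: [0.6, 0.8, 0.0, 0.001]
ft_force: [-3.8, -0.2, 9.2]
grip_width: -0.0
clock: 45.32
eef_pos: [0.5561, 0.062, 0.0823]
tool_rot: [0.6, 0.8, 0.001, 0.001]
ft_force: [-6.8, -0.5, 18.1]
grip_width: -0.0001
```

```bash
python3 - <<'E'
from h import *
c=cam("wrist","pics/ak_w.png");d=cam("side");s=cam("scene","pics/ak_full.png");cv2.imwrite("pics/ak_s.png",cv2.resize(s["color"][150:240,200:320][:,:,::-1],None,fx=6,fy=6,interpolation=cv2.INTER_CUBIC))
for n,cc in (("w",c),("d",d),("s",s)): print(n,blobs(cc,(0,150,60),(6,255,255),10))
E
```

```text
w [([244.2, 268.9], [237, 256, 22, 32, 182]), ([296.4, 263.3], [290, 256, 14, 13, 63])]
d [([339.9, 77.3], [336, 74, 9, 8, 63]), ([301.6, 194.7], [297, 191, 11, 7, 39]), ([130.8, 384.3], [126, 380, 10, 10, 73])]
s [([105.3, 173.6], [99, 170, 13, 8, 65]), ([250.0, 199.5], [245, 194, 11, 11, 56]), ([536.8, 325.9], [529, 318, 17, 18, 193])]
```

View pics/ak_s.png

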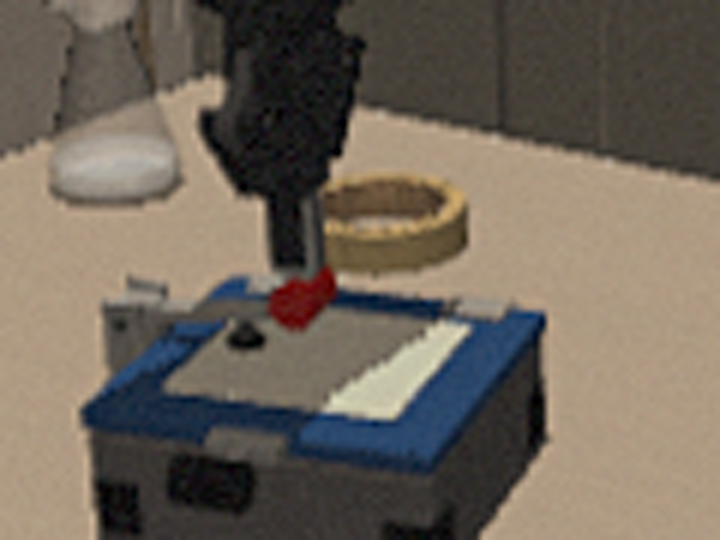

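View pics/ak_w.png

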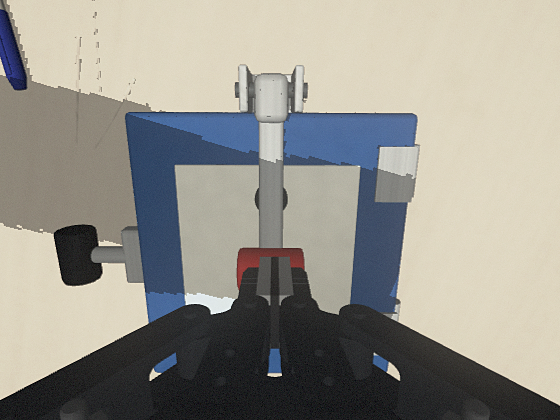

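The grip moved down about 3 px in both views (≈ 6 mm), and the force rises without motion, so it looks at its stop. I press slightly more, rise and measure.

```bash
python3 -m crank '{"dr":[[0,0,0],[0,0,0],[0,0,0]],"travel":[[0,0,0.001],[0,0,0.001],[0,0,0.001]],"hand":[0,0,0]}'
python3 -m crank '{"dr":[[0,0,0],[0,0,0],[0,0,0],[0,0,0],[0,0,0],[0,0,0],[0,0,0],[0,0,0]],"travel":[[0,0,-0.005],[0,0,-0.015],[0,0,-0.035],[0,0,-0.06],[0,0,-0.09],[0,0,-0.12],[0,0,-0.14],[0,0,-0.14]],"hand":[0,0,0,0,0,0,0,0]}'
python3 - <<'E'
from h import *
c=cam("wrist","pics/al_w.png");d=cam("side","pics/al_d.png");s=cam("scene","pics/al_s.png");o=bot.get_obs()
bw,bd,bs=[max([b for b in blobs(cc,(0,150,60),(6,255,255),20) if f(b[0])],key=lambda b:b[1][4]) for cc,f in ((c,lambda p:True),(d,lambda p:abs(p[0]-302)<15),(s,lambda p:abs(p[0]-250)<15))];print(bw,bd,bs)
mid=lambda b:(b[1][0]+b[1][2]/2-.5,b[1][1]+b[1][3]/2-.5)
print(tri((d,mid(bd)),(s,mid(bs))),tri((c,mid(bw)),(d,mid(bd)),(s,mid(bs))))
cv2.imwrite("pics/al_z.png",cv2.resize(s["color"][150:250,190:320][:,:,::-1],None,fx=6,fy=6,interpolation=cv2.INTER_CUBIC))
E
```

```text
clock: 45.85
eef_pos: [0.5561, 0.062, 0.0822]
tool_rot: [0.6, 0.8, 0.001, 0.001]
ft_force: [-8.2, -1.5, 21.8]
grip_width: -0.0
clock: 46.85
eef_pos: [0.5569, 0.0622, 0.2195]
tool_rot: [0.6, 0.8, 0.001, 0.001]
ft_force: [0.3, 0.6, -0.4]
grip_width: -0.0001Traceback (most recent call last):
  File "<stdin>", line 3, in <module>
ValueError: max() iterable argument is empty
```

View pics/al_w.png

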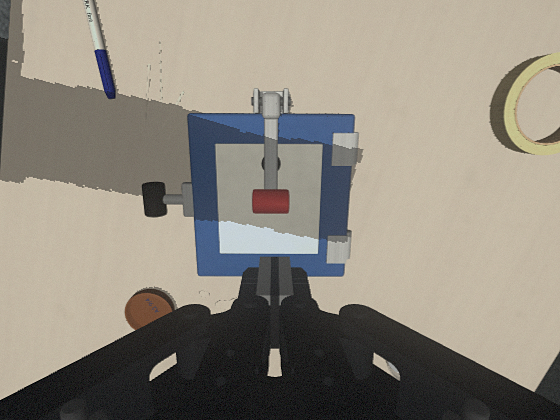

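View pics/al_d.png

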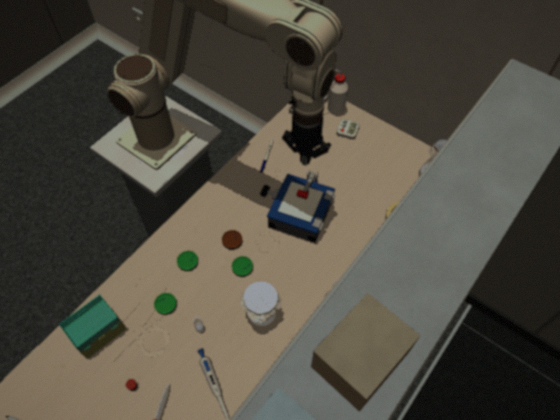

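View pics/al_s.png

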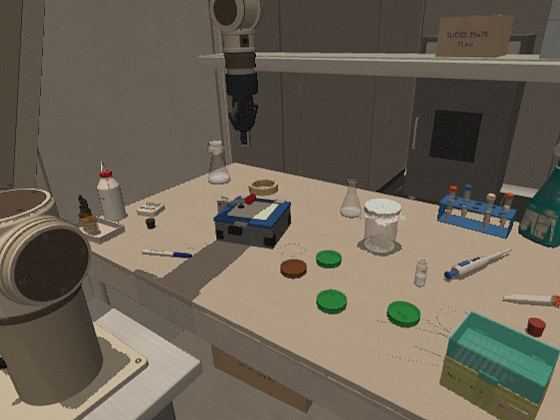

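```bash
python3 - <<'E'
from h import *
c=cam("wrist");d=cam("side");s=cam("scene");o=bot.get_obs();print(o["ft_force"],o["joint_vel"].round(3))
for n,cc in (("w",c),("d",d),("s",s)): print(n,blobs(cc,(0,130,50),(8,255,255),15),blobs(cc,(172,130,50),(180,255,255),15))
cv2.imwrite("pics/am.png",np.hstack([cv2.resize(s["color"][185:245,205:295][:,:,::-1],(390,260),interpolation=cv2.INTER_CUBIC),cv2.resize(d["color"][165:245,255:345][:,:,::-1],(390,260),interpolation=cv2.INTER_CUBIC)]))
E
```

```text
[-0.27682571  0.44694885 -0.12409885] [-0.002 -0.003  0.007  0.003  0.    -0.   ]
w [([273.5, 202.6], [256, 191, 36, 23, 603])] []
d [([339.6, 77.5], [334, 73, 12, 10, 81]), ([302.0, 193.6], [297, 190, 11, 9, 72]), ([130.7, 384.0], [126, 379, 11, 11, 87])] []
s [([105.3, 173.6], [99, 170, 13, 8, 75]), ([452.2, 188.3], [449, 185, 8, 7, 33]), ([508.4, 195.3], [505, 193, 8, 6, 31]), ([250.0, 198.9], [245, 194, 11, 11, 71]), ([556.2, 299.5], [553, 295, 7, 11, 37]), ([536.2, 326.4], [529, 318, 17, 19, 227])] []
```

View pics/am.png

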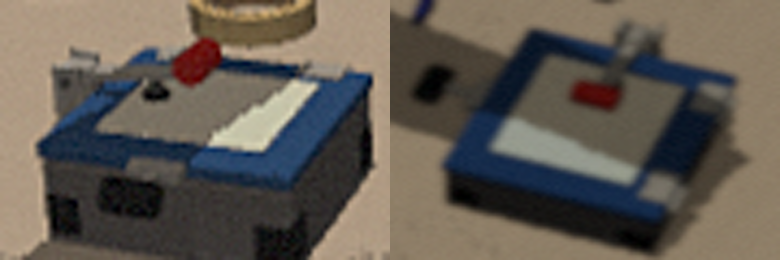

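```bash
python3 - <<'E'
from h import *
c=cam("wrist");d=cam("side");s=cam("scene")
print(tri((d,(302,193.6)),(s,(250,198.9))),tri((c,(270.5,202)),(d,(302,193.6)),(s,(250,198.9))))
# bystanders against the first pictures
for n,cc in(("scene",s),("side",d)):
    a=cv2.imread(f"pics/a_{n}.png");b=cc["color"][:,:,::-1]
    df=cv2.absdiff(a,b).max(2)
    for nm,(x,y) in (dict(beaker=(381,228),vial=(421,273),stopper=(151,224)) if n=="scene" else dict(beaker=(261,303),vial=(199,326))).items():
        w=df[y-12:y+13,x-12:x+13];print(n,nm,w.mean().round(1),(w>50).sum())
    print(n,"bs brown etc ok")
E
```

```text
(array([0.5552425 , 0.06030376, 0.09651393]), [0.00023919286462303885, 0.00023919286462282047]) (array([0.55373897, 0.05997535, 0.09660567]), [0.0020526876135907213, 0.0015905831413607205, 0.0008085785689779394])
scene beaker 7.2 0
scene vial 7.7 0
scene stopper 7.4 0
scene bs brown etc ok
side beaker 7.3 0
side vial 6.6 0
side bs brown etc ok
```

The grip height is 0.0965, against 0.097 when fully down. The bystanders show no change and the arm is clear, so I hand in.

```bash
python3 -c "
from workcell import job
print(job.job_done())"
```

```text
the job is handed in; nothing more can be done
None
```

The job is handed in at about 47 s of the 72 s: the cream dish is packed in the carrier, the lid is shut and the clamp is down.

- **Dish:** I placed it flat and right way up on the carrier floor and let go of it. The camera confirmed this before the lid closed.
- **Lid:** I kept hold of the knob all the way down until it met the rim, at 18 N, then let go. The lid lay flat on the rim afterwards.
- **Clamp:** I swung the lever over by its grip, then pressed it home with shut fingers, up to 22 N with no further movement. The grip measured 0.0965 m high, against 0.097 m when fully down.
- **Bystanders:** The beaker and vial match the first pictures in both the scene and side views. The stopper was compared in the scene view only, where it also matches.

Some things did not go as expected:
- **Fingertips:** They sat about 25–38 mm behind the reported TCP, not where the description puts them. My first grasp therefore closed above the dish without touching it, and I repeated it lower.
- **Dish grip width:** The fingers read 55 mm on a 58 mm dish.
- **Sliding grips:** The pads slid about 14 mm on the lid knob. They also slid on the clamp bar, so I re-centred that grip once and did the last part by pressing.

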